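Lock up the gate remotes and torches in the hall cabinet

ROBOT

A 7-joint arm with a two-finger parallel gripper is mounted at the origin on the work surface. World frame = base frame: x ahead of the robot, y to its left, z up, the work surface at z = 0. Lengths are in mm, angles in degrees, forces in N, time in s.
With the tool pointing down it reaches from about 400 to 925 mm from the base axis. Payload 5.6 kg.
Tool frame: the origin (TCP) lies midway between the tips of the shut fingers; the grasp point (between the pads) lies 19 mm behind it; z points along the fingers, y is the line along which they close (so a half turn about z gives the same grasp; the last joint's range is limited). The gripper opens to 85 mm and grips with 20 to 120 N. Pads are 22 mm wide; open, the fingers measure 114 mm over their backs; the gripper's body (76 mm by 85 mm) begins 54 mm behind the grasp point. The pads swing forward as they close: fully open they stand 13 mm farther back than shut.
Start: joints at [-77.006, 26.786, -0.665, 91.828, 0.344, 61.387, -3.226], TCP at [173.291, 626.481, 231.29] pointing down, gripper open.
Joint ranges: [-144.91, 144.91], [-17.63, 115.5], [-89.93, 88.59], [15.96, 139.68], [-74.01, 254.01], [8.47, 105.57], [-167.45, 167.45]. Speed limits (degrees/s): [147.25, 147.25, 180, 180, 180, 180, 180].

INTERFACE

Orientations are given as [roll, pitch, yaw] about the fixed x, y, z axes, in that order (R = Rz(yaw) Ry(pitch) Rx(roll)).
In Python, from rig import env gives the robot as it stands.
- The arm moves only by the tool play_rows, never from a script. Its argument "targets" is a list of rows, each a list of 3 entries, a list of its own where there are three numbers: the turn, a rotation vector about the tool's x, y, z in units of pi rad (1.0 is pi rad), then the shift along the tool's x, y, z in units of 20 cm (1.0 is 20 cm), then the closure, from 0 (fully open) to 1 (shut). In form: [[[rx, ry, rz], [x, y, z], fingers], ...]. A call has 1 to 5 rows; each row is the pose to reach, as a shift and turn from the pose commanded when the call began, along the tool's axes at that moment, turning the shorter way round; what a row does not reach only later rows make up. A row lasts 1/10 s, in which the tool goes at most 50 mm and 8.59 degrees, less where a joint would pass 70% of its speed; a pose out of reach is approached as far as the arm can. A call with a number of a shift or a turn outside -1 to 1 is refused whole. A call with a gripper value outside its range is refused whole. The fingers move at their own pace and stop on an object; "squeeze" is the grip in N (left out, the last holds). Time passes only in rows, so rows that repeat a pose let the fingers close. It gives the time, the measured TCP pose, the force, the opening and the grip force at its end, in the units of the state.
- env.state(): the state, without advancing time (a new reading comes with each control period).
- env.get_image(name): name is "scene" or "side" or "wrist"; returns a dict with "image" (384x512x3 uint8, red, green, blue), "depth" (384x512 float32, mm along the optical axis (not along the pixel's ray), 0 where there is no reading), "mtx" (3x3 intrinsics, pixels), "R" (3x3) and "t" (3): a world point X has camera coordinates R X + t. Camera axes: x right, y down, z forward; pixel columns grow to the right and rows downward; lengths in mm; the calibration is good to about 2 mm. The wrist camera is an equidistant fisheye: a pixel r from the principal point sees the ray r / f radians off the axis. A picture is of the moment at which its call begins.
- env.sign_off(): hands the job in; it is judged then, once.
The state is a dict: "time": time; "q": joint angles; "dq": joint speeds; "joint_torque": joint torques, N m; "eef_pos": TCP position; "orientation": TCP orientation; "wrist_force": force on the tool from outside, world axes, zero at the start; "moment": the same for the moment, N m; "width": opening from 0.0 (shut) to 1.0 (fully open); "gripper_force": force on a finger pad.
Only numpy, scipy, OpenCV 4.12 (cv2) and the standard library are available. Lean on these libraries where they do the work, as an engineer would, in place of code of your own. Each camera call takes 0.05 s, during which the arm holds its last target. There are 200 camera calls.

TASK

We are leaving the house for a while. Swing the cabinet's hasp up and back out of the doorway, put every gate remote and pocket torch that is lying on the console into the bin on the inside of the open cabinet door, and, with the hasp still standing back, push the door shut until it seats on its catch; then swing the hasp fully down over the staple. Leave all the other things where they are.

Things in the scene. Friction and masses are not known exactly. Their poses are not given: they have to be found in the camera images.
- remote_1: a blue plastic gate remote, a rounded block 86 x 34 x 26 mm high with two round grey buttons on top (a small wire loop adds 9 mm at its -x end; it is thin and can be ignored), about 90 g. Origin: centre of its underside; x along its length, y across, z up. None if absent.
- remote_2: a blue plastic gate remote, a rounded block 86 x 34 x 26 mm high with two round grey buttons on top (a small wire loop adds 9 mm at its -x end; it is thin and can be ignored), about 90 g. Origin: centre of its underside; x along its length, y across, z up. None if absent.
- remote_3: a blue plastic gate remote, a rounded block 86 x 34 x 26 mm high with two round grey buttons on top (a small wire loop adds 9 mm at its -x end; it is thin and can be ignored), about 90 g. Origin: centre of its underside; x along its length, y across, z up. None if absent.
- torch_1: a small pocket torch lying down, flat-sided black rubber grip with aluminium head and tail, 90 mm long x 28 x 28 mm, about 120 g, does not roll. Origin: centre of its underside; x along its length (head at +x), y across, z up. None if absent.
- torch_2: a small pocket torch lying down, flat-sided black rubber grip with aluminium head and tail, 90 mm long x 28 x 28 mm, about 120 g, does not roll. Origin: centre of its underside; x along its length (head at +x), y across, z up. None if absent.
- cabinet: a grey steel valuables cabinet fixed on the console, 170 mm deep (x), 300 wide (y), 150 high. Origin: centre of its underside; open front faces its -x; z up. The door hangs at the +y edge of the front. The hasp is on the roof near the front; its staple is a steel stub 6 x 8 mm on the door's top edge, 120 mm from the door hinge, top 165 mm above the console.
- door (a joint): angle of the door about its upright hinge, rad: 0 = fully shut, grows as it opens out to the cabinet's -x side, stop at 1.7. Stays where it is left (about 1.5 N at 180 mm from the hinge moves it). In the last 0.06 rad it rides over a sprung ball catch (about 10 N at 180 mm from the hinge), which then pulls it home and holds it at 0.
- door_hinge (a point): point on the door's hinge axis, 75 mm above the console, in the plane of the door's inner face. Moves only with the cabinet. The door panel reaches 299 mm from the hinge, is 15 mm thick and its top is 148 mm above the console.
- door_push (a point): point on the outer face of the door, 180 mm from the hinge axis, 110 mm above the console: push here, square to the face, to shut the door. Axes as pocket: x points through the door to its inner side (the way to push), y along the door towards the hinge, z up.
- pocket (a point): centre of the floor of the open-topped grey bin on the door's inner side (swings with it). x square away from the door's inner face, y along the door towards the hinge, z up. Inside: 110 mm along x (door face at -55), 195 mm along y; walls 5 mm. Floor 65 mm above the console, rim 55 mm above the floor; solid below the floor.
- hasp (a joint): angle of the steel hasp strap about its level hinge on the cabinet roof, rad: 0 = flat forwards over the staple (stop), 1.57 = upright, stop at 2.4 leaning back over the roof. Stays where it is left (friction 0.07 N m). Strap 95 mm long from the hinge, 34 mm wide, 5 mm thick, with a slot 48 mm from the hinge that drops over the staple.
- hasp_hinge (a point): point on the hasp's hinge axis, mid-width of the strap, about 154 mm above the console, 40 mm behind the cabinet's front plane. The axis runs along the cabinet's y.
- hasp_tip (a point): point in the middle of the strap, 80 mm from the hinge axis, 15 mm short of its free end; with the strap flat it is 25 mm in front of the shut door's face. The strap can be pinched here by its two long edges (34 mm apart along the cabinet's y) from above at any angle and turns freely between the fingers.
- doorstop: a wooden doorstop wedge, 80 x 32 x 26 mm high. Bystander. Origin: centre of its underside.
- case: a black spectacles case, 130 x 52 x 40 mm. Bystander. Origin: centre of its underside, x along its length.
- bowl: a low glass bowl of keys, 170 mm across, 45 mm high. Bystander. Origin: centre of its underside.
- dispenser: a steel push dispenser for hand gel, 68 mm across, 168 mm high. Bystander. Origin: centre of its underside.
- tin: a round metal polish tin, 72 mm across, 24 mm high. Bystander. Origin: centre of its underside.
Things that resemble listed ones, but are neither listed nor needed, are in the scene too. Leave any orange or yellow look-alike of the remote_3 alone.

How it is judged (in metres and radians):
On the way, in this order (a step that is already met when the one before it is completed fails the run):
1. the door still open, the hasp stands upright or back (over 1.2 rad) and every remote and torch is inside the door's bin (value of joint hasp above 1.2 rad and value of joint door above 0.5 rad and x of remote_1 in the frame of pocket between -0.058 and 0.058 m and y of remote_1 in the frame of pocket between -0.102 and 0.102 m and z of remote_1 in the frame of pocket between -0.01 and 0.05 m and x of remote_2 in the frame of pocket between -0.058 and 0.058 m and y of remote_2 in the frame of pocket between -0.102 and 0.102 m and z of remote_2 in the frame of pocket between -0.01 and 0.05 m and x of remote_3 in the frame of pocket between -0.058 and 0.058 m and y of remote_3 in the frame of pocket between -0.102 and 0.102 m and z of remote_3 in the frame of pocket between -0.01 and 0.05 m and x of torch_1 in the frame of pocket between -0.058 and 0.058 m and y of torch_1 in the frame of pocket between -0.102 and 0.102 m and z of torch_1 in the frame of pocket between -0.01 and 0.05 m and x of torch_2 in the frame of pocket between -0.058 and 0.058 m and y of torch_2 in the frame of pocket between -0.102 and 0.102 m and z of torch_2 in the frame of pocket between -0.01 and 0.05 m), for 0.2 s.
2. the door is shut on its catch while the hasp is still back (over 1.0 rad) (value of joint door below 0.015 rad and value of joint hasp above 1 rad), for 0.3 s.
3. the hasp is down over the staple with the door shut (value of joint hasp below 0.1 rad and value of joint door below 0.015 rad), for 0.2 s.
At the end, for the whole second after the job is handed in: Door seated on its catch (under 0.015 rad), hasp flat down over the staple (under 0.1 rad), every remote and torch present at rest inside the bin on the door (its origin within 58 mm and 102 mm of the bin's centre along x and y and no more than 50 mm above its floor) (all of step 3 and x of remote_1 in the frame of pocket between -0.058 and 0.058 m and y of remote_1 in the frame of pocket between -0.102 and 0.102 m and z of remote_1 in the frame of pocket between -0.01 and 0.05 m and x of remote_2 in the frame of pocket between -0.058 and 0.058 m and y of remote_2 in the frame of pocket between -0.102 and 0.102 m and z of remote_2 in the frame of pocket between -0.01 and 0.05 m and x of remote_3 in the frame of pocket between -0.058 and 0.058 m and y of remote_3 in the frame of pocket between -0.102 and 0.102 m and z of remote_3 in the frame of pocket between -0.01 and 0.05 m and x of torch_1 in the frame of pocket between -0.058 and 0.058 m and y of torch_1 in the frame of pocket between -0.102 and 0.102 m and z of torch_1 in the frame of pocket between -0.01 and 0.05 m and x of torch_2 in the frame of pocket between -0.058 and 0.058 m and y of torch_2 in the frame of pocket between -0.102 and 0.102 m and z of torch_2 in the frame of pocket between -0.01 and 0.05 m and linear speed of each of remote_1, remote_2, remote_3, torch_1, torch_2 below 0.02 m/s); the robot touches nothing.
It fails at once if a bystander (doorstop, case, bowl, dispenser, tin) is moved more than 40 mm (distance of any of doorstop, case, bowl, dispenser, tin from where it was at the start of the episode above 0.04 m).
Of remote_1, remote_2, remote_3, torch_1, torch_2 only 3 to 5 are there at a start; the rules pass over those that are not, and their reading is None.
At some moment in a run one of remote_1, remote_2, remote_3, torch_1, torch_2 may be knocked a few centimetres aside while the robot is not near it.
Once in a run the grip may slacken for a moment while it holds something.
It also fails if it takes over 210 s, if anything falls off the work surface, if the arm or the gripper's body presses on something with over 40 N, if the wrist force passes 120 N, or if a joint passes its speed limit or range.

## Working session

There is one attempt and no reset: what is moved stays moved. The work goes in short steps, Python scripts to look and compute and a tool call to move; the robot and the scene stay as the last step left them, time stands still between calls to the robot, and variables do not carry over. Pictures are saved under pics/ and viewed, at most 17 in all, crops included, and the job is handed in when it is done.

Besides the shell and the picture viewer there is one more tool, called after "Emit:" in YAML: its name, and indented under it one key for each argument. play_rows: Moves the arm, as the interface text tells. Shifts and turns lie within -1 to 1; 1 stands for 20 cm of shift or pi rad of turn. Its arguments: {"type":"object","properties":{"targets":{"type":"array"},"squeeze":{"type":"number"}},"required":["targets"]}

```bash
ls; mkdir -p pics; cat > h.py <<'E'
import numpy as np,cv2,pickle
from scipy.spatial.transform import Rotation as Ro
from rig import env
def snap(n,f):
    d=env.get_image(n); pickle.dump(d,open(f'pics/{f}.pkl','wb')); cv2.imwrite(f'pics/{f}.png',d['image'][:,:,::-1]); return d
def load(f): return pickle.load(open(f'pics/{f}.pkl','rb'))
def cloud(d):
    K=np.array(d['mtx']);z=d['depth'];v,u=np.indices(z.shape)
    P=np.stack([(u-K[0,2])/K[0,0]*z,(v-K[1,2])/K[1,1]*z,z],-1)
    return (P-np.array(d['t']))@np.array(d['R'])
E
python3 - <<'E'
from h import *
a=snap('scene','s0');b=snap('side','d0')
cv2.imwrite('pics/both.png',cv2.resize(np.vstack([a['image'],b['image']])[:,:,::-1],(400,600)))
s=env.state();print(s)
for d in (a,b): print(d['mtx'],np.array(d['R']).round(2),-np.array(d['R']).T@d['t'])
E
```

```text
pics
{'time': 0.1, 'q': array([-77.00446374,  26.83186668,  -0.66379534,  91.87570583,
         0.34239448,  61.38678438,  -3.22621604]), 'dq': array([-0.09316657, -0.18622634,  0.03982749, -0.12452562, -0.07948595,
       -0.03879094,  0.0691742 ]), 'joint_torque': array([ 4.45226069e-04, -5.33524525e+01,  2.13168561e-02, -2.51969254e+01,
        1.14590203e-02,  4.23467063e-03, -1.75697971e-05]), 'eef_pos': array([173.19266878, 625.97892009, 230.422792  ]), 'orientation': array([-1.79907807e+02,  5.89681413e-03,  1.64535042e+02]), 'wrist_force': array([-0.61615331, -0.29814308,  0.91021871]), 'moment': array([ 0.00878776, -0.00203419,  0.03774614]), 'gripper_force': 0.0, 'width': 0.9959754134386694}
[[485.28128057   0.         262.10897675]
 [  0.         485.28128057 190.82827544]
 [  0.           0.           1.        ]] [[-0.36  0.93  0.  ]
 [ 0.69  0.27 -0.67]
 [-0.63 -0.24 -0.74]] [1562.0971581   351.56775998 1336.69943758]
[[418.33478049   0.         256.30920019]
 [  0.         418.33478049 194.16262471]
 [  0.           0.           1.        ]] [[ 0.88 -0.47  0.02]
 [-0.33 -0.63 -0.71]
 [ 0.35  0.62 -0.71]] [ 138.84599943 -697.51207846  872.75831013]
```

```bash
python3 - <<'E'
from h import *
for f in('s0','d0'): cv2.imwrite(f'pics/{f}b.png',cv2.resize(cv2.imread(f'pics/{f}.png'),(800,600),interpolation=cv2.INTER_CUBIC))
E
```

```text
(no output)
```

View pics/s0b.png

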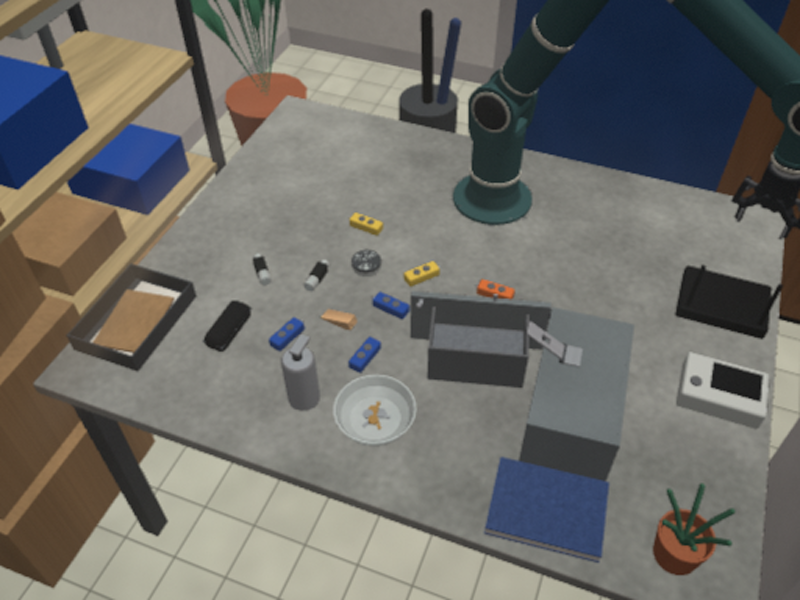

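View pics/d0b.png

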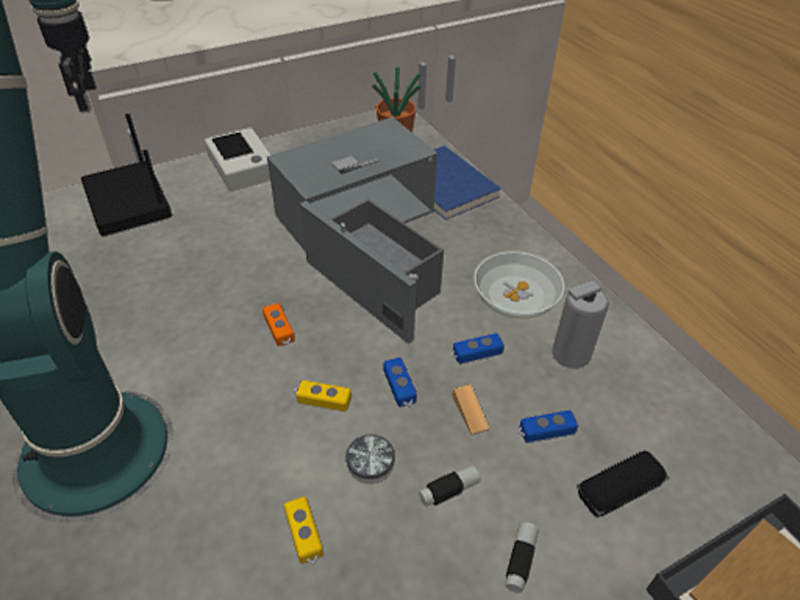

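Candidates (side view px): blue remotes at (400,381), (478,348) and (549,425), torches at (450,485) and (522,555). Decoys: orange (278,324), yellow (323,395) and (303,530); the wedge at (470,408) is a bystander. I choose the three blue remotes and both torches. Next I'll build a metric top view.

```bash
cat >> h.py <<'E'
def ortho(fs,x0,x1,y0,y1,s=2.,zmin=-20,zmax=400):
    H=int((x1-x0)/s);W=int((y1-y0)/s);im=np.zeros((H,W,3),np.uint8);zz=np.full((H,W),-99.)
    for f in fs:
        d=load(f);P=cloud(d).reshape(-1,3);c=d['image'].reshape(-1,3);ok=(d['depth'].ravel()>0)&(P[:,2]>zmin)&(P[:,2]<zmax)
        P=P[ok];c=c[ok];i=((x1-P[:,0])/s).astype(int);j=((y1-P[:,1])/s).astype(int)
        k=(i>=0)&(i<H)&(j>=0)&(j<W);P=P[k];c=c[k];i=i[k];j=j[k];o=np.argsort(P[:,2])
        for a in o:
            if P[a,2]>zz[i[a],j[a]]: zz[i[a],j[a]]=P[a,2];im[i[a],j[a]]=c[a]
    return im,zz
def rect(P):
    (cx,cy),(w,h),a=cv2.minAreaRect(P[:,:2].astype(np.float32))
    if w<h: w,h,a=h,w,a+90
    return np.round([cx,cy,w,h,(a+90)%180-90],1)
E
python3 - <<'E'
from h import *
im,zz=ortho(['s0','d0'],200,1000,-600,500,2)
im=cv2.dilate(im,np.ones((2,2)))
cv2.imwrite('pics/top.png',cv2.resize(im[:,:,::-1],(800,582)))
for f in('s0','d0'):
    d=load(f);P=cloud(d);hsv=cv2.cvtColor(d['image'],cv2.COLOR_RGB2HSV)
    m=cv2.inRange(hsv,(105,150,60),(125,255,255))&((P[...,2]>8)&(P[...,2]<60)).astype(np.uint8)*255
    m=cv2.morphologyEx(m,cv2.MORPH_CLOSE,np.ones((5,5)))
    n,l,st,c=cv2.connectedComponentsWithStats(m)
    for i in range(1,n):
        if 60<st[i,4]<3000: 
            Q=P[(l==i)&(d['depth']>0)&(P[...,2]>20)]
            if len(Q)>20: print(f,'blue',c[i].round(),rect(Q),np.percentile(Q[:,2],[5,50,95]).round())
    # everything else 8..60
    m=((P[...,2]>18)&(P[...,2]<60)&(d['depth']>0)&(P[...,0]>300)).astype(np.uint8)
    n,l,st,c=cv2.connectedComponentsWithStats(m)
    for i in range(1,n):
        if 60<st[i,4]<5000:
            Q=P[l==i]; print(f,c[i].round(),rect(Q),np.percentile(Q[:,2],[50,95]).round(),d['image'][l==i].mean(0).round())
E
```

```text
s0 blue [418.  22.] [-976.8  271.3  422.8   50.5  -89.3] [22. 40. 59.]
s0 blue [250. 194.] [ 475.3 -101.7   84.1   30.4   77.9] [21. 25. 29.]
s0 blue [183. 213.] [ 640.9 -288.7   81.1   32.3  -16.5] [21. 25. 31.]
s0 blue [233. 226.] [ 631.5 -101.7   83.    33.4   -9.7] [21. 25. 30.]
s0 [234. 166.] [ 365.9 -213.1   73.6   69.3   23.2] [23. 30.] [94. 97. 96.]
s0 [167. 171.] [ 477.  -442.1   91.8   27.6   41.3] [25. 32.] [97. 98. 95.]
s0 [  9. 180.] [ 744.5 -951.4  129.8   15.1    5.2] [37. 57.] [92. 71. 50.]
s0 [203. 174.] [ 446.7 -307.2   92.1   29.3   -3.3] [25. 32.] [94. 96. 92.]
s0 [270. 173.] [350.8 -70.9  87.1  41.7 -45.4] [25. 31.] [180. 155.  80.]
s0 [ 84. 202.] [ 7.192e+02 -6.370e+02  2.485e+02  1.796e+02  1.000e-01] [25. 50.] [102.  87.  71.]
s0 [317. 184.] [341.4 112.3  85.6  43.3  85.1] [25. 30.] [175. 104.  68.]
s0 [250. 193.] [ 472.9 -102.9   87.1   37.6   81.2] [25. 29.] [ 64.  84. 133.]
s0 [145. 207.] [ 666.9 -422.3  136.9   55.4   -2.4] [37. 43.] [44. 43. 42.]
s0 [183. 212.] [ 638.3 -290.8   84.7   38.2  -17.1] [25. 31.] [ 62.  83. 135.]
s0 [269. 210.] [535.5  -7.7  43
[... 1738 characters left out ...]
 136.]
d0 [207. 251.] [346.9 -76.9  85.4  34.4 -40.8] [25. 28.] [176. 147.  24.]
d0 [297. 252.] [ 548.5 -187.8   32.7   31.6  -10.3] [22. 26.] [190. 144.  93.]
d0 [351. 271.] [ 633.7 -294.9   84.8   34.7  -15.1] [25. 28.] [ 38.  72. 130.]
d0 [237. 292.] [ 361.2 -216.2   73.4   73.1   48.4] [23. 26.] [106. 110. 109.]
d0 [398. 309.] [ 664.6 -427.7  132.2   52.6   -2. ] [37. 41.] [29. 29. 29.]
d0 [287. 310.] [ 442.5 -311.2   90.6   28.7   -2.7] [26. 29.] [80. 81. 78.]
d0 [464. 347.] [ 718.4 -573.5  243.4   43.2   -1.8] [41. 50.] [45. 45. 46.]
d0 [483. 365.] [ 726.5 -619.   171.4   86.7    8.6] [20. 22.] [137. 105.  66.]
d0 [334. 355.] [ 474.  -445.9   92.1   27.9   41.6] [26. 29.] [81. 82. 79.]
```

View pics/top.png

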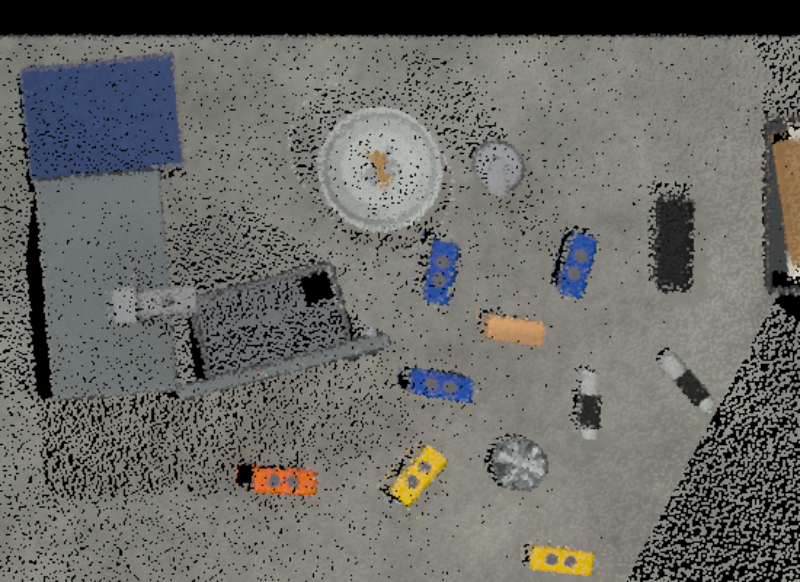

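```bash
python3 - <<'E'
from h import *
for f in('s0','d0'):
    d=load(f);P=cloud(d);P=P[d['depth']>0]
    k=(P[:,0]>380)&(P[:,0]<840)&(P[:,1]>-80)&(P[:,1]<460)
    P=P[k]; roof=P[(P[:,2]>145)&(P[:,2]<154)&(P[:,1]>270)]
    # roof robust: largest cc via rect on ortho
    print(f,'roof',rect(roof), np.median(roof[:,2]))
    door=P[(abs(P[:,2]-148)<5)&(P[:,1]<235)]
    print('doortop',rect(door),len(door))
    h=P[(P[:,2]>156)]
    h=h[np.abs(h[:,0]-np.median(h[:,0]))<60]
    print('hasp',len(h),rect(h),h.min(0).round(),h.max(0).round())
    for y in range(220,380,10):
        s=h[(h[:,1]>=y)&(h[:,1]<y+10)]
        if len(s)>2: print(y,len(s),np.median(s,0).round(),np.ptp(s,0).round())
    rim=P[(abs(P[:,2]-120)<4)&(P[:,0]>480)&(P[:,1]<240)]
    print('rim',rect(rim),len(rim))
E
```

```text
s0 roof [608.7 356.5 306.2 170.1   4.7] 149.51806373568027
doortop [501.1 102.4 275.5  23.7 -75.3] 309
hasp 278 [584.1 341.4 219.8  95.   81.5] [541. 231. 156.] [647. 443. 213.]
230 26 [588. 236. 208.] [36.  9. 15.]
240 32 [589. 245. 203.] [40. 10. 16.]
250 31 [587. 255. 193.] [35.  9.  9.]
260 24 [585. 265. 189.] [35.  9. 10.]
270 28 [588. 275. 180.] [39. 10. 17.]
280 31 [586. 285. 175.] [34. 10. 16.]
290 34 [587. 295. 166.] [32. 10. 17.]
300 34 [584. 306. 160.] [45. 10. 10.]
310 14 [592. 312. 157.] [63.  9.  6.]
320 6 [590. 323. 157.] [36.  8.  2.]
330 10 [592. 336. 158.] [39.  7.  5.]
340 5 [577. 341. 158.] [24.  4.  2.]
rim [562.8 108.5 251.1 127.4 -74.2] 266
d0 roof [608.4 354.7 304.6 176.    4.4] 149.29109926349207
doortop [496.6 100.5 279.7  18.7 -75.2] 422
hasp 58 [579.1 271.8  90.4  47.3  89.9] [556. 227. 156.] [603. 317. 210.]
220 11 [582. 229. 208.] [29.  3.  4.]
230 11 [588. 233. 207.] [30.  7.  5.]
240 4 [570. 243. 197.] [2. 4. 5.]
250 7 [572. 255. 191.] [28.  8. 10.]
270 6 [568. 277. 176.] [17.  9.  7.]
290 7 [567. 295. 163.] [25.  8.  5.]
300 5 [582. 309. 157.] [42.  2.  1.]
310 3 [587. 313. 157.] [34.  7.  1.]
rim [556.  103.9 260.1 132.1 -75.7] 334
```

Emit:
play_rows:
  targets:
    - [[0,0,0.23],[0,0,-0.25],1]
    - [[0,0,0.23],[0,0,-0.25],1]
    - [[0,0,0.23],[0,0,-0.25],1]
    - [[0,0,0.23],[0,0,-0.25],1]
    - [[0,0,0.23],[0,0,-0.25],1]

```text
time: 0.6
eef_pos: [173.2, 626.2, 280.8]
orientation: [-180.0, 0.0, 122.8]
wrist_force: [0.1, -0.5, 0.1]
width: 0.144
gripper_force: 0.0
```

Emit:
play_rows:
  targets:
    - [[0,0,0.184],[0,0,0],1]
    - [[0,0,0.184],[0,0,0],1]
    - [[0,0,0.184],[0,0,0],1]
    - [[0,0,0.184],[0,0,0],1]
    - [[0,0,0.184],[0,0,0],1]

```text
time: 1.1
eef_pos: [173.1, 626.2, 280.7]
orientation: [180.0, 0.1, 90.0]
wrist_force: [-0.7, 0.5, -0.6]
width: -0.002
gripper_force: 0.0
```

Emit:
play_rows:
  targets:
    - [[0,0,0],[-0.25,0.25,0],1]
    - [[0,0,0],[-0.5,0.5,0],1]
    - [[0,0,0],[-0.75,0.75,0],1]
    - [[0,0,0],[-1,1,0],1]
    - [[0,0,0],[-1,1,0],1]

```text
time: 1.6
eef_pos: [351.2, 448.1, 281.3]
orientation: [-180.0, -0.0, 90.2]
wrist_force: [0.8, 0.1, -0.1]
width: 0.001
gripper_force: 0.0
```

Emit:
play_rows:
  targets:
    - [[0,0,0],[-0.25,0.25,0],1]
    - [[0,0,0],[-0.5,0.5,0],1]
    - [[0,0,0],[-0.75,0.75,0],1]
    - [[0,0,0],[-1,1,0],1]
    - [[0,0,0],[-1,1,0],1]

```text
time: 2.1
eef_pos: [528.0, 271.4, 281.3]
orientation: [-180.0, -0.0, 90.2]
wrist_force: [-0.8, 1.2, 0.1]
width: -0.003
gripper_force: 0.0
```

Emit:
play_rows:
  targets:
    - [[0,0,0],[-0.2,0.06,0],1]
    - [[0,0,0],[-0.2,0.06,0.2],1]
    - [[0,0,0],[-0.2,0.06,0.42],1]
    - [[0,0,0],[-0.2,0.06,0.42],1]

```text
time: 2.5
eef_pos: [535.1, 231.2, 191.9]
orientation: [-179.4, 0.3, 90.2]
wrist_force: [-0.1, 0.1, -0.3]
width: 0.001
gripper_force: 0.0
```

Emit:
play_rows:
  targets:
    - [[0,0,0],[-0.2,0,0],1]
    - [[0,0,0],[-0.2,0.12,0],1]
    - [[0,0,0],[-0.2,0.24,0],1]
    - [[0,0,0],[-0.2,0.24,0],1]

```text
time: 2.9
eef_pos: [590.3, 193.0, 199.6]
orientation: [179.7, -0.0, 90.1]
wrist_force: [-0.1, -0.0, 0.6]
width: 0.003
gripper_force: 0.0
```

Emit:
play_rows:
  targets:
    - [[0,0,0],[0.1,0,0],1]
    - [[0,0,0],[0.2,0,0],1]
    - [[0,0,0],[0.3,0,0],1]
    - [[0,0,0],[0.4,0,0],1]
    - [[0,0,0],[0.45,0,0],1]

```text
time: 3.4
eef_pos: [592.6, 284.5, 206.5]
orientation: [179.2, -0.3, 90.1]
wrist_force: [0.5, -5.5, 31.5]
width: 0.002
gripper_force: 0.0
```

Emit:
play_rows:
  targets:
    - [[0,0,0],[0.08,0,0],1]
    - [[0,0,0],[0.16,0,0],1]
    - [[0,0,0],[0.24,0,0],1]
    - [[0,0,0],[0.24,0,0],1]

```text
time: 3.8
eef_pos: [585.1, 335.2, 196.8]
orientation: [-179.9, -0.1, 90.3]
wrist_force: [-0.1, 0.6, -0.2]
width: 0.0
gripper_force: 0.0
```

```bash
python3 - <<'E'
from h import *
d=snap('scene','s1');im=d['image'][150:290,240:430,::-1];cv2.imwrite('pics/c1.png',cv2.resize(im,None,fx=3,fy=3,interpolation=cv2.INTER_CUBIC))
print(env.state()['eef_pos'])
E
```

```text
[585.44550577 333.37211583 196.58712808]
```

View pics/c1.png

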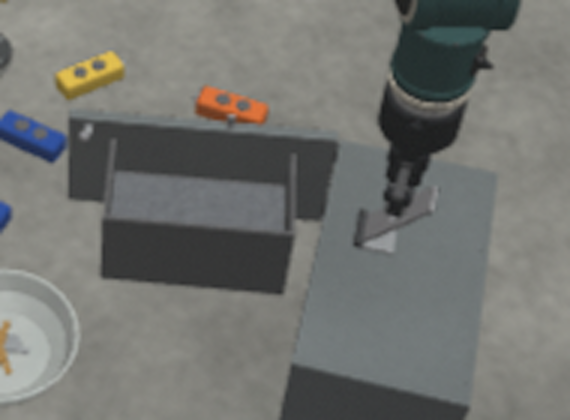

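```bash
python3 - <<'E'
from h import *
d=load('s1');P=cloud(d);c=d['image'].astype(int)
k=(P[...,0]>540)&(P[...,0]<625)&(P[...,1]>200)&(P[...,1]<430)&(P[...,2]>154)&(P[...,2]<260)
for z in range(154,260,10):
    q=k&(P[...,2]>=z)&(P[...,2]<z+10)
    if q.sum(): print(z,q.sum(),np.percentile(P[q],[5,50,95],axis=0).round().tolist(),c[q].mean(0).round())
cv2.imwrite('pics/c1b.png',cv2.resize(d['image'][195:240,345:395,::-1],None,fx=12,fy=12,interpolation=cv2.INTER_CUBIC))
E
```

```text
154 119 [[550.0, 290.0, 154.0], [590.0, 318.0, 155.0], [608.0, 416.0, 162.0]] [105. 108. 109.]
164 29 [[564.0, 319.0, 165.0], [580.0, 324.0, 170.0], [596.0, 330.0, 174.0]] [104. 103. 104.]
174 16 [[579.0, 330.0, 174.0], [594.0, 334.0, 179.0], [598.0, 339.0, 183.0]] [103. 103. 104.]
184 16 [[588.0, 337.0, 185.0], [594.0, 343.0, 191.0], [597.0, 350.0, 194.0]] [95. 95. 96.]
194 22 [[572.0, 328.0, 196.0], [588.0, 350.0, 201.0], [596.0, 357.0, 204.0]] [92. 91. 92.]
204 42 [[564.0, 330.0, 205.0], [588.0, 356.0, 209.0], [598.0, 363.0, 214.0]] [89. 89. 90.]
214 44 [[562.0, 333.0, 214.0], [585.0, 365.0, 219.0], [599.0, 372.0, 224.0]] [95. 95. 96.]
224 7 [[567.0, 335.0, 224.0], [583.0, 369.0, 226.0], [601.0, 371.0, 227.0]] [104. 106. 106.]
244 4 [[597.0, 326.0, 250.0], [608.0, 336.0, 251.0], [622.0, 347.0, 253.0]] [47. 48. 49.]
254 4 [[598.0, 326.0, 255.0], [599.0, 338.0, 258.0], [599.0, 348.0, 258.0]] [34. 34. 36.]
```

View pics/c1b.png

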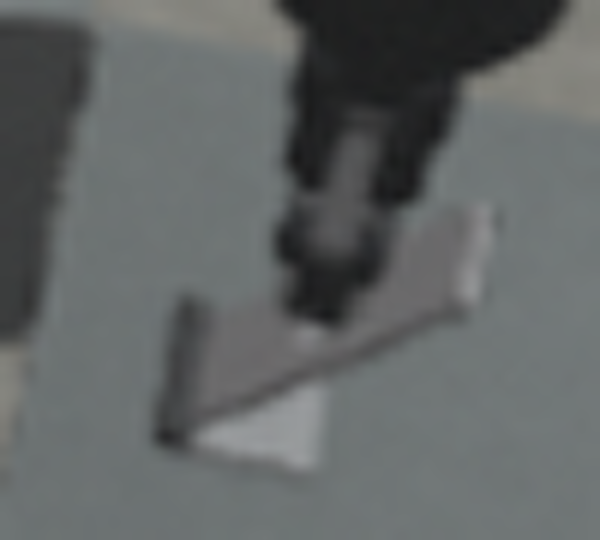

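Emit:
play_rows:
  targets:
    - [[0,0,0],[-0.15,0,0],1]
    - [[0,0,0],[-0.2,0,-0.22],0.3]
    - [[0,0,0],[-0.45,-0.05,-0.22],0]
    - [[0,0,0],[-0.7,-0.1,-0.22],0]
    - [[0,0,0],[-0.9,-0.2,-0.22],0]

```text
time: 4.35
eef_pos: [546.8, 147.7, 241.1]
orientation: [180.0, 0.1, 89.9]
wrist_force: [-0.1, -0.6, -0.3]
width: 0.672
gripper_force: 0.0
```

Emit:
play_rows:
  targets:
    - [[0,0,0.03],[-0.24,-0.07,0],0]
    - [[0,0,0.058],[-0.47,-0.13,0],0]
    - [[0,0,0.058],[-0.7,-0.2,0],0]
    - [[0,0,0.058],[-0.94,-0.27,0],0]
    - [[0,0,0.058],[-1,-0.3,0],0]

```text
time: 4.85
eef_pos: [484.7, -54.6, 241.3]
orientation: [-180.0, 0.0, 79.1]
wrist_force: [0.3, 0.1, 0.3]
width: 1.0
gripper_force: 0.0
```

```bash
cat > to.py <<'E'
import sys
from h import *
x,y,z,yaw=map(float,sys.argv[1:5]);s=env.state();R=Ro.from_euler('xyz',s['orientation'],degrees=True)
T=Ro.from_euler('xyz',[180,0,yaw],degrees=True)
print(s['eef_pos'].round(1),s['orientation'].round(1),'shift',(R.inv().apply(np.array([x,y,z])-s['eef_pos'])/200).round(3),'turn',((R.inv()*T).as_rotvec()/np.pi).round(3))
E
python3 to.py 472 -105 100 79.5
python3 - <<'E'
from h import *
d=snap('wrist','w1');cv2.imwrite('pics/w1b.png',cv2.resize(d['image'][:,:,::-1],(640,480)));print(d['mtx'],d['R'],d['t'])
E
```

```text
[484.7 -54.6 241.3] [-180.     0.    79.1] shift [-0.259 -0.014  0.707] turn [-0.     0.    -0.002]
[[297.31863964   0.         253.70896869]
 [  0.         297.31863964 191.87496796]
 [  0.           0.           1.        ]] [[ 9.82201306e-01 -1.87831240e-01 -1.39923695e-04]
 [-1.78640296e-01 -9.34369959e-01  3.08286270e-01]
 [-5.80365329e-02 -3.02774181e-01 -9.51293623e-01]] [-487.49358203   -7.79976524  402.64006966]
```

View pics/w1b.png

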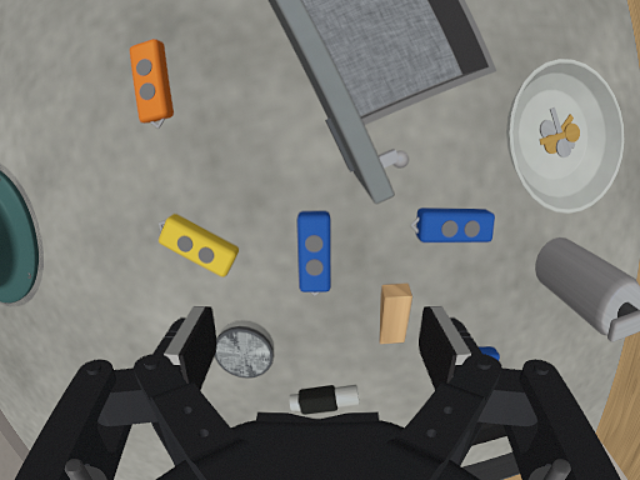

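Wrist view: target blue remote at (314,252), yellow decoy at (199,245), second blue remote at (455,226), door tip at (385,195). I'll refine the remote positions from this view.

```bash
cat >> h.py <<'E'
def wray(d,uv,z):
    K=np.array(d['mtx']);p=(np.asarray(uv,float)-K[:2,2])/K[0,0];r=np.linalg.norm(p,axis=-1,keepdims=True)+1e-9
    v=np.concatenate([p/r*np.sin(r),np.cos(r)],-1);R=np.array(d['R']);C=-R.T@np.array(d['t']);w=v@R
    return C+w*((z-C[2])/w[...,2:3])
def wblue(f,z=26):
    d=load(f);hsv=cv2.cvtColor(d['image'],cv2.COLOR_RGB2HSV)
    m=cv2.inRange(hsv,(105,150,130),(125,255,255));m=cv2.morphologyEx(m,cv2.MORPH_CLOSE,np.ones((11,11)))
    n,l,st,c=cv2.connectedComponentsWithStats(m)
    for i in range(1,n):
        if st[i,4]>300:
            v,u=np.nonzero(l==i); print(c[i].round(),rect(wray(d,np.stack([u,v],1),z)))
E
python3 -c "
from h import *
wblue('w1')"
```

```text
[365. 181.] [ 627.9 -105.4   83.6   31.8   -9.8]
[251. 202.] [ 472.3 -105.5   82.7   31.6   79.8]
```

Emit:
play_rows:
  targets:
    - [[0,0,0],[-0.2,0,0],0]
    - [[0,0,0],[-0.26,-0.014,0.2],0]
    - [[0,0,0],[-0.26,-0.014,0.45],0]
    - [[0,0,0],[-0.26,-0.014,0.7],0]
    - [[0,0,0],[-0.26,-0.014,0.8],0]

```text
time: 5.4
eef_pos: [472.2, -97.6, 77.0]
orientation: [-179.6, 0.0, 79.7]
wrist_force: [0.6, 1.1, 0.2]
width: 1.001
gripper_force: 0.0
```

```bash
python3 to.py 472 -105.5 4 79.6
```

```text
[472.2 -97.6  77. ] [-179.6    0.    79.7] shift [-0.039  0.009  0.365] turn [-0.002  0.     0.   ]
```

Emit:
play_rows:
  targets:
    - [[0,0,0],[0,0,0],0]
    - [[0,0,0],[0,0,0],0]

```text
time: 5.6
eef_pos: [475.4, -99.0, 81.4]
orientation: [-180.0, 0.0, 79.6]
wrist_force: [0.2, 0.2, 0.8]
width: 0.998
gripper_force: 0.0
```

```bash
python3 to.py 472 -105.5 4 79.6
```

```text
[475.4 -99.   81.4] [-180.     0.    79.6] shift [-0.035 -0.011  0.387] turn [-0.  0.  0.]
```

Emit:
play_rows:
  targets:
    - [[0,0,0],[-0.035,-0.011,0.2],0]
    - [[0,0,0],[-0.035,-0.011,0.35],0]
    - [[0,0,0],[-0.035,-0.011,0.387],0]
    - [[0,0,0],[-0.035,-0.011,0.387],0]
    - [[0,0,0],[-0.035,-0.011,0.387],1]
  squeeze: 50

```text
time: 6.1
eef_pos: [473.1, -106.2, 5.6]
orientation: [179.8, -0.0, 79.6]
wrist_force: [0.9, -0.7, 0.3]
width: 0.859
gripper_force: 0.0
```

Emit:
play_rows:
  targets:
    - [[0,0,0],[0,0,0],1]
    - [[0,0,0],[0,0,0],1]
    - [[0,0,0],[0,0,0],1]
    - [[0,0,0],[0,0,0],1]
    - [[0,0,0],[0,0,0],1]

```text
time: 6.6
eef_pos: [472.3, -106.0, 5.0]
orientation: [179.9, -0.0, 79.6]
wrist_force: [-1.3, -0.0, 7.5]
width: 0.388
gripper_force: 50.0
```

Emit:
play_rows:
  targets:
    - [[0,0,0],[0,0,-0.1],1]
    - [[0,0,0],[0,0,-0.3],1]
    - [[0,0,0],[0,0,-0.55],1]
    - [[0,0,0],[0,0,-0.8],1]
    - [[0,0,0],[0,0,-1],1]

```text
time: 7.1
eef_pos: [471.6, -106.4, 206.6]
orientation: [179.9, -0.0, 79.5]
wrist_force: [1.9, 1.1, -0.7]
width: 0.389
gripper_force: 50.1
```

```bash
python3 - <<'E'
from h import *
Q=Ro.from_euler('z',75.3,degrees=True)  # rotate door dir to +x
for f in('s0','d0','s1'):
    d=load(f);P=cloud(d);P=P[(d['depth']>0)&(P[...,0]>440)&(P[...,0]<680)&(P[...,1]>-60)&(P[...,1]<260)]
    L=Q.apply(P-np.array([464,260,0])) # x: along door, y: inward
    for nm,k in(('floor',(abs(L[:,2]-65)<4)&(L[:,1]>8)&(L[:,1]<108)&(L[:,0]>30)),('rim',(abs(L[:,2]-120)<4)&(L[:,1]>6)),('doortop',(abs(L[:,2]-148)<4)&(L[:,0]>60))):
        S=L[k];print(f,nm,len(S),'along',np.percentile(S[:,0],[1,5,95,99]).round(),'in',np.percentile(S[:,1],[1,5,50,95,99]).round())
    S=L[k];print('slope',np.degrees(np.polyfit(S[:,0],S[:,1],1)[0]))
E
```

```text
s0 floor 644 along [ 52.  61. 237. 244.] in [ 9. 11. 38. 65. 68.]
s0 rim 168 along [ 47.  47. 250. 251.] in [  7.  12. 112. 119. 120.]
s0 doortop 235 along [ 62.  71. 289. 297.] in [-13. -12.  -4.   4.   5.]
slope -0.28927923842255265
d0 floor 533 along [ 52.  58. 250. 254.] in [ 60.  64.  84. 106. 108.]
d0 rim 228 along [ 46.  50. 253. 255.] in [ 22.  29. 108. 115. 116.]
d0 doortop 349 along [ 65.  76. 292. 301.] in [-16. -16.  -9.  -1.  -0.]
slope -0.09649547073275513
s1 floor 647 along [ 51.  60. 235. 245.] in [ 9. 11. 38. 64. 67.]
s1 rim 184 along [ 47.  47. 250. 251.] in [  7.  15. 111. 118. 119.]
s1 doortop 230 along [ 61.  70. 288. 296.] in [-15. -13.  -4.   4.   5.]
slope -0.2439095793064847
```

Emit:
play_rows:
  targets:
    - [[0,0,0.045],[0.2,0.01,0],1]
    - [[0,0,0.09],[0.4,0.02,0],1]
    - [[0,0,0.135],[0.6,0.03,0],1]
    - [[0,0,0.18],[0.8,0.05,0],1]
    - [[0,0,0.225],[1,0.06,0],1]

```text
time: 7.6
eef_pos: [519.6, 90.1, 204.3]
orientation: [-180.0, -0.1, 38.7]
wrist_force: [1.2, -0.7, -0.1]
width: 0.384
gripper_force: 50.1
```

Emit:
play_rows:
  targets:
    - [[0,0,0.045],[0,0,0],1]
    - [[0,0,0.09],[0,0,0],1]
    - [[0,0,0.137],[0,0,0],1]
    - [[0,0,0.137],[0,0,0],1]
    - [[0,0,0.137],[0,0,0],1]

```text
time: 8.1
eef_pos: [519.2, 88.6, 204.0]
orientation: [-180.0, 0.0, 14.6]
wrist_force: [0.8, 1.3, -0.2]
width: 0.382
gripper_force: 50.1
```

```bash
python3 to.py 542 187 85 14.5
```

```text
[519.2  88.6 204. ] [-180.     0.    14.6] shift [ 0.234 -0.447  0.595] turn [-0.     0.     0.001]
```

Emit:
play_rows:
  targets:
    - [[0,0,0],[0.12,-0.22,0],1]
    - [[0,0,0],[0.234,-0.42,0.05],1]
    - [[0,0,0],[0.234,-0.447,0.2],1]
    - [[0,0,0],[0.234,-0.447,0.4],1]
    - [[0,0,0],[0.234,-0.447,0.55],1]

```text
time: 8.6
eef_pos: [541.6, 187.3, 92.0]
orientation: [-180.0, 0.1, 14.7]
wrist_force: [-0.0, -0.7, -1.7]
width: 0.388
gripper_force: 50.2
```

Emit:
play_rows:
  targets:
    - [[0,0,0],[0,0,0.05],1]
    - [[0,0,0],[0,0,0.1],1]
    - [[0,0,0],[0,0,0.1],1]

```text
time: 8.9
eef_pos: [544.6, 187.3, 76.3]
orientation: [-179.9, -0.2, 14.5]
wrist_force: [-0.5, 0.3, 0.7]
width: 0.387
gripper_force: 50.7
```

```bash
python3 to.py 542 187 74 14.5
```

```text
[544.6 187.3  76.3] [-179.9   -0.2   14.5] shift [-0.013 -0.002  0.012] turn [-0.001 -0.001 -0.   ]
```

Release, rise, and head towards R_B (628,-105, yaw -10).

Emit:
play_rows:
  targets:
    - [[0,0,0],[-0.01,0,0],0.5]
    - [[0,0,0],[-0.01,0,0],0.5]
    - [[0,0,0],[-0.01,0,0],0.5]
    - [[0,0,0],[-0.01,0,-0.1],0.5]
    - [[0,0,0],[-0.01,0,-0.3],0.5]

```text
time: 9.4
eef_pos: [539.0, 185.9, 133.3]
orientation: [180.0, 0.3, 14.5]
wrist_force: [0.4, 0.8, 0.1]
width: 0.497
gripper_force: 0.0
```

Emit:
play_rows:
  targets:
    - [[0,0,0],[0,0,-0.2],0.3]
    - [[0,0,0],[0.1,0.2,-0.35],0]
    - [[0,0,0],[0.1,0.45,-0.35],0]
    - [[0,0,0],[0.1,0.7,-0.35],0]
    - [[0,0,0],[0.1,0.95,-0.35],0]

```text
time: 9.9
eef_pos: [607.3, 8.8, 205.5]
orientation: [-179.9, -0.1, 14.5]
wrist_force: [-0.0, -0.1, 0.6]
width: 1.0
gripper_force: 0.0
```

Emit:
play_rows:
  targets:
    - [[0,0,0.045],[0,0.2,0],0]
    - [[0,0,0.09],[0,0.4,0],0]
    - [[0,0,0.136],[0,0.4,0],0]
    - [[0,0,0.136],[0,0.4,0],0]
    - [[0,0,0.136],[0,0.4,0],0]

```text
time: 10.4
eef_pos: [626.6, -66.3, 204.1]
orientation: [-179.9, 0.0, -9.8]
wrist_force: [0.2, 1.0, 0.2]
width: 0.998
gripper_force: 0.0
```

```bash
python3 to.py 628 -105.4 90 -10;  python3 - <<'E'
from h import *
a=snap('scene','s2');w=snap('wrist','w2')
A=cv2.resize(a['image'][180:280,180:380],(800,400));W=w['image']
cv2.imwrite('pics/c2.png',A[:,:,::-1])
wblue('w2')
E
```

```text
[626.6 -66.3 204.1] [-179.9    0.    -9.8] shift [0.04  0.192 0.57 ] turn [-0.     0.     0.001]
[433. 135.] [ 638.4 -292.6   83.6   33.3  -16.1]
[289. 162.] [ 629.6 -105.7   82.7   32.3  -10.6]
[ 59. 272.] [524.  257.5  65.4  41.4  15. ]
```

View pics/c2.png

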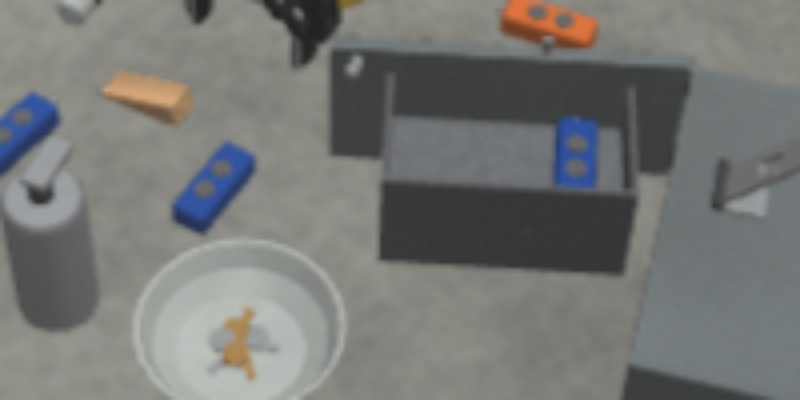

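Emit:
play_rows:
  targets:
    - [[0,0,0],[0.045,0.192,0.1],0]
    - [[0,0,0],[0.045,0.192,0.35],0]
    - [[0,0,0],[0.045,0.192,0.6],0]
    - [[0,0,0],[0.045,0.192,0.6],0]
    - [[0,0,0],[0.045,0.192,0.6],0]

```text
time: 11.0
eef_pos: [628.8, -106.3, 84.5]
orientation: [180.0, 0.0, -9.9]
wrist_force: [0.4, -0.1, 0.5]
width: 1.0
gripper_force: 0.0
```

```bash
python3 to.py 629 -105.5 4 -10.3
```

```text
[ 628.8 -106.3   84.5] [180.    0.   -9.9] shift [ 0.001 -0.004  0.402] turn [0.    0.    0.002]
```

Emit:
play_rows:
  targets:
    - [[0,0,0],[0,-0.004,0.2],0]
    - [[0,0,0],[0,-0.004,0.37],0]
    - [[0,0,0],[0,-0.004,0.402],0]
    - [[0,0,0],[0,-0.004,0.402],0.5]
    - [[0,0,0],[0,-0.004,0.402],1]

```text
time: 11.5
eef_pos: [630.8, -106.6, 6.5]
orientation: [-180.0, -0.3, -10.0]
wrist_force: [0.0, -0.6, 0.6]
width: 0.69
gripper_force: 0.0
```

Emit:
play_rows:
  targets:
    - [[0,0,0],[0,0,0],1]
    - [[0,0,0],[0,0,0],1]
    - [[0,0,0],[0,0,0],1]
    - [[0,0,0],[0,0,0],1]
    - [[0,0,0],[0,0,0],1]

```text
time: 12.0
eef_pos: [630.3, -106.3, 5.7]
orientation: [-180.0, -0.2, -10.1]
wrist_force: [-0.6, 0.8, 8.0]
width: 0.385
gripper_force: 51.7
```

Emit:
play_rows:
  targets:
    - [[0,0,0],[0,0,-0.1],1]
    - [[0,0,0],[0,0,-0.3],1]
    - [[0,0,0],[0,0,-0.55],1]
    - [[0,0,0],[0,0,-0.8],1]
    - [[0,0,0],[0,0,-1],1]

```text
time: 12.5
eef_pos: [628.9, -106.8, 207.8]
orientation: [-180.0, -0.2, -10.1]
wrist_force: [1.4, -0.1, -1.5]
width: 0.383
gripper_force: 50.6
```

Emit:
play_rows:
  targets:
    - [[0,0,-0.045],[-0.1,-0.2,0],1]
    - [[0,0,-0.09],[-0.2,-0.4,0],1]
    - [[0,0,-0.136],[-0.3,-0.6,0],1]
    - [[0,0,-0.136],[-0.4,-0.8,0],1]
    - [[0,0,-0.136],[-0.5,-1,0],1]

```text
time: 13.0
eef_pos: [564.4, 109.5, 205.0]
orientation: [-179.9, -0.1, 14.4]
wrist_force: [0.6, 0.8, -0.6]
width: 0.388
gripper_force: 50.6
```

Emit:
play_rows:
  targets:
    - [[0,0,0],[0,0,0.1],1]
    - [[0,0,0],[0,0,0.2],1]
    - [[0,0,0],[0,0,0.2],1]
    - [[0,0,0],[0,0,0.2],1]

```text
time: 13.4
eef_pos: [565.4, 107.7, 164.5]
orientation: [180.0, -0.0, 14.4]
wrist_force: [0.3, 0.6, -0.2]
width: 0.393
gripper_force: 32.7
```

```bash
python3 to.py 557 129 75 14.5
```

```text
[565.4 107.7 164.5] [180.   -0.   14.4] shift [-0.014 -0.114  0.448] turn [ 0.    -0.    -0.001]
```

Emit:
play_rows:
  targets:
    - [[0,0,0],[-0.014,-0.114,0],1]
    - [[0,0,0],[-0.014,-0.114,0],1]
    - [[0,0,0],[-0.014,-0.114,0],1]
    - [[0,0,0],[-0.014,-0.114,0],1]
  squeeze: 60

```text
time: 13.8
eef_pos: [557.5, 128.6, 164.4]
orientation: [180.0, -0.1, 14.3]
wrist_force: [-0.2, -0.8, -0.9]
width: 0.382
gripper_force: 65.6
```

```bash
python3 - <<'E'
from h import *
a=snap('scene','s3');w=snap('wrist','w3')
cv2.imwrite('pics/c3.png',np.hstack([cv2.resize(a['image'][150:270,230:390],(400,300)),cv2.resize(w['image'],(400,300))])[:,:,::-1])
E
```

```text
(no output)
```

View pics/c3.png

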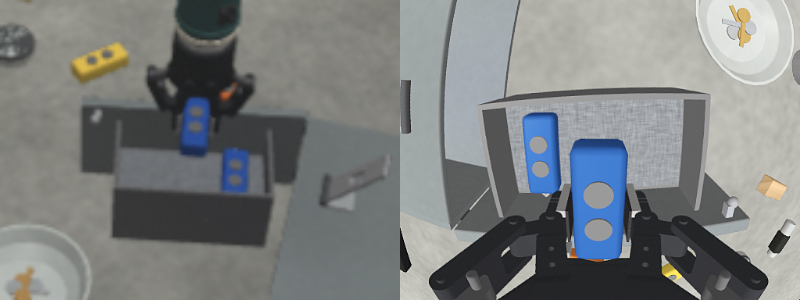

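The remote is held at left-panel (195,125), with the first remote in the bin at (235,170). Lowering now.

Emit:
play_rows:
  targets:
    - [[0,0,0],[0,0,0.1],1]
    - [[0,0,0],[0,0,0.25],1]
    - [[0,0,0],[0,0,0.38],1]
    - [[0,0,0],[0,0,0.44],1]
    - [[0,0,0],[0,0,0.44],1]

```text
time: 14.4
eef_pos: [556.0, 128.8, 74.2]
orientation: [180.0, 0.2, 14.4]
wrist_force: [0.5, -1.0, -1.0]
width: 0.379
gripper_force: 65.6
```

Emit:
play_rows:
  targets:
    - [[0,0,0],[0,0,0],0.5]
    - [[0,0,0],[0,0,0],0.5]
    - [[0,0,0],[0,0,0],0.5]
    - [[0,0,0],[0,0,-0.1],0.5]
    - [[0,0,0],[0,0,-0.3],0.5]

```text
time: 14.9
eef_pos: [555.1, 129.5, 134.7]
orientation: [180.0, 0.3, 14.4]
wrist_force: [0.7, 0.6, 0.7]
width: 0.499
gripper_force: 0.0
```

Emit:
play_rows:
  targets:
    - [[0,0,0],[0,0,-0.2],0.3]
    - [[0,0,0],[0,0.2,-0.35],0]
    - [[0,0,0],[0,0.45,-0.35],0]
    - [[0,0,0],[0,0.7,-0.35],0]
    - [[0,0,0],[0,0.95,-0.35],0]

```text
time: 15.4
eef_pos: [604.9, -55.6, 206.9]
orientation: [-180.0, -0.1, 14.5]
wrist_force: [0.8, 0.1, -0.3]
width: 1.0
gripper_force: 0.0
```

Emit:
play_rows:
  targets:
    - [[0,0,0.045],[0,0.25,0],0]
    - [[0,0,0.09],[0,0.5,0],0]
    - [[0,0,0.135],[0,0.75,0],0]
    - [[0,0,0.17],[0,0.75,0],0]
    - [[0,0,0.17],[0,0.75,0],0]

```text
time: 15.9
eef_pos: [641.1, -201.9, 205.9]
orientation: [179.9, -0.0, -16.4]
wrist_force: [1.2, 0.7, -0.2]
width: 0.995
gripper_force: 0.0
```

```bash
python3 - <<'E'
from h import *
snap('wrist','w4');wblue('w4')
E
python3 to.py 637.5 -292.5 90 -16
```

```text
[331. 150.] [ 639.1 -292.9   82.2   31.9  -15.9]
[ 31. 306.] [514.6 254.5 114.8  95.  -75.4]
[ 641.5 -199.6  205.7] [-180.    -0.   -16.1] shift [0.109 0.452 0.578] turn [-0. -0. -0.]
```

Emit:
play_rows:
  targets:
    - [[0,0,0],[0.07,0.24,0],0]
    - [[0,0,0],[0.115,0.45,0.05],0]
    - [[0,0,0],[0.115,0.452,0.28],0]
    - [[0,0,0],[0.115,0.452,0.5],0]
    - [[0,0,0],[0.115,0.452,0.6],0]

```text
time: 16.45
eef_pos: [637.4, -289.1, 81.7]
orientation: [-179.8, 0.3, -15.9]
wrist_force: [0.1, 0.3, -0.2]
width: 1.0
gripper_force: 0.0
```

Emit:
play_rows:
  targets:
    - [[0,0,0],[0,0,0],0]
    - [[0,0,0],[0,0,0],0]

```text
time: 16.65
eef_pos: [639.7, -292.3, 87.1]
orientation: [180.0, -0.1, -16.0]
wrist_force: [-0.4, 0.5, 0.9]
width: 1.004
gripper_force: 0.0
```

```bash
python3 to.py 638 -292.8 4 -15.9
```

```text
[ 639.7 -292.3   87.1] [ 1.8e+02 -1.0e-01 -1.6e+01] shift [-0.008  0.005  0.416] turn [ 0.    -0.001 -0.001]
```

Emit:
play_rows:
  targets:
    - [[0,0,0],[-0.008,0.005,0.2],0]
    - [[0,0,0],[-0.008,0.005,0.38],0]
    - [[0,0,0],[-0.008,0.005,0.415],0]
    - [[0,0,0],[-0.008,0.005,0.415],0.5]
    - [[0,0,0],[-0.008,0.005,0.415],1]

```text
time: 17.15
eef_pos: [638.3, -294.4, 5.5]
orientation: [179.9, -0.2, -16.1]
wrist_force: [0.5, -0.4, 1.1]
width: 0.691
gripper_force: 0.0
```

Emit:
play_rows:
  targets:
    - [[0,0,0],[0,0,0],1]
    - [[0,0,0],[0,0,0],1]
    - [[0,0,0],[0,0,0],1]
    - [[0,0,0],[0,0,0],1]
    - [[0,0,0],[0,0,0],1]

```text
time: 17.65
eef_pos: [638.1, -294.1, 5.0]
orientation: [180.0, -0.2, -16.2]
wrist_force: [-0.5, 0.4, 7.8]
width: 0.387
gripper_force: 62.3
```

Emit:
play_rows:
  targets:
    - [[0,0,0],[0,0,-0.1],1]
    - [[0,0,0],[0,0,-0.3],1]
    - [[0,0,0],[0,0,-0.55],1]
    - [[0,0,0],[0,0,-0.8],1]
    - [[0,0,0],[0,0,-1],1]

```text
time: 18.15
eef_pos: [636.6, -294.1, 207.1]
orientation: [180.0, -0.2, -16.2]
wrist_force: [0.2, -0.4, -0.1]
width: 0.39
gripper_force: 61.2
```

Emit:
play_rows:
  targets:
    - [[0,0,-0.04],[-0.1,-0.2,0],1]
    - [[0,0,-0.08],[-0.2,-0.4,0],1]
    - [[0,0,-0.12],[-0.3,-0.6,0],1]
    - [[0,0,-0.169],[-0.4,-0.8,0],1]
    - [[0,0,-0.169],[-0.41,-0.83,0],1]

```text
time: 18.65
eef_pos: [603.7, -103.9, 203.2]
orientation: [-179.7, -0.1, 14.8]
wrist_force: [-0.6, 1.7, -1.1]
width: 0.382
gripper_force: 61.3
```

```bash
python3 to.py 572 71 165 14.5
```

```text
[ 603.7 -103.9  203.2] [-1.797e+02 -1.000e-01  1.480e+01] shift [ 0.071 -0.885  0.196] turn [-0.002 -0.     0.002]
```

Emit:
play_rows:
  targets:
    - [[0,0,0],[0.01,-0.22,0],1]
    - [[0,0,0],[0.03,-0.45,0],1]
    - [[0,0,0],[0.05,-0.7,0],1]
    - [[0,0,0],[0.071,-0.885,0.05],1]
    - [[0,0,0],[0.071,-0.885,0.2],1]

```text
time: 19.15
eef_pos: [575.8, 71.2, 164.8]
orientation: [-179.8, -0.3, 14.7]
wrist_force: [-0.0, 0.4, -0.5]
width: 0.388
gripper_force: 61.3
```

Emit:
play_rows:
  targets:
    - [[0,0,0],[0,0,0],1]
    - [[0,0,0],[0,0,0],1]

```text
time: 19.35
eef_pos: [574.5, 62.3, 163.4]
orientation: [179.9, 0.0, 14.1]
wrist_force: [0.5, -0.5, -0.2]
width: 0.383
gripper_force: 61.2
```

```bash
python3 to.py 572 71 75 14.5
```

```text
[574.5  62.3 163.4] [179.9   0.   14.1] shift [-0.001 -0.046  0.442] turn [ 0.     0.    -0.002]
```

Emit:
play_rows:
  targets:
    - [[0,0,0],[0,-0.046,0.1],1]
    - [[0,0,0],[0,-0.046,0.25],1]
    - [[0,0,0],[0,-0.046,0.38],1]
    - [[0,0,0],[0,-0.046,0.44],1]
    - [[0,0,0],[0,-0.046,0.44],1]

```text
time: 19.85
eef_pos: [576.4, 73.0, 78.5]
orientation: [-179.9, -0.5, 14.1]
wrist_force: [-0.6, 3.8, 10.8]
width: 0.388
gripper_force: 68.8
```

Emit:
play_rows:
  targets:
    - [[0,0,0],[0,0,0],0.5]
    - [[0,0,0],[0,0,0],0.5]
    - [[0,0,0],[0,0,0],0.5]
    - [[0,0,0],[0,0,-0.1],0.5]
    - [[0,0,0],[0,0,-0.3],0.5]

```text
time: 20.35
eef_pos: [571.5, 71.4, 135.1]
orientation: [180.0, 0.2, 14.1]
wrist_force: [0.4, -0.0, 0.6]
width: 0.498
gripper_force: 0.0
```

Emit:
play_rows:
  targets:
    - [[0,0,0],[0,0,-0.2],0.3]
    - [[0,0,0],[-0.1,0.1,-0.35],0]
    - [[0,0,0],[-0.25,0.3,-0.35],0]
    - [[0,0,0],[-0.4,0.5,-0.35],0]
    - [[0,0,0],[-0.55,0.7,-0.35],0]

```text
time: 20.85
eef_pos: [499.7, -93.2, 206.7]
orientation: [180.0, -0.2, 14.1]
wrist_force: [0.8, -1.2, -0.2]
width: 1.0
gripper_force: 0.0
```

Emit:
play_rows:
  targets:
    - [[0,0,0.045],[-0.1,0.2,0],0]
    - [[0,0,0.097],[-0.2,0.4,0],0]
    - [[0,0,0.097],[-0.2,0.6,0],0]
    - [[0,0,0.097],[-0.2,0.6,0],0]
    - [[0,0,0.097],[-0.2,0.6,0],0]

```text
time: 21.35
eef_pos: [490.3, -218.7, 206.0]
orientation: [180.0, -0.1, -3.5]
wrist_force: [0.2, -0.1, -0.6]
width: 1.003
gripper_force: 0.0
```

```bash
python3 to.py 444.5 -309 90 -3;  python3 - <<'E'
from h import *
a=snap('scene','s4');w=snap('wrist','w4')
cv2.imwrite('pics/c4.png',np.hstack([cv2.resize(a['image'][170:270,230:390],(400,300)),cv2.resize(w['image'],(400,300))])[:,:,::-1])
E
```

```text
[ 490.3 -218.7  206. ] [ 1.8e+02 -1.0e-01 -3.5e+00] shift [-0.202  0.464  0.58 ] turn [ 0.    -0.001 -0.003]
```

View pics/c4.png

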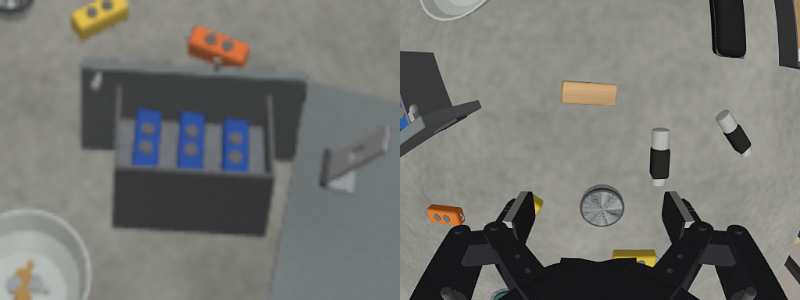

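Left panel: three remotes side by side in the bin (147,138), (190,140), (235,145). Right panel: torch 1 at (660,157), torch 2 at (734,133). Both checked by ray below.

```bash
python3 - <<'E'
from h import *
d=load('w4');s=1.28
print(wray(d,np.array([[260,130],[258,184],[325,112],[347,154]])*s,26).round(1))
E
```

```text
[[ 491.6 -307.4   26. ]
 [ 404.2 -306.8   26. ]
 [ 516.8 -415.7   26. ]
 [ 444.4 -469.7   26. ]]
```

Emit:
play_rows:
  targets:
    - [[0,0,0],[-0.05,0.22,0],0]
    - [[0,0,0],[-0.15,0.4,0],0]
    - [[0,0,0],[-0.202,0.464,0.2],0]
    - [[0,0,0],[-0.202,0.464,0.45],0]
    - [[0,0,0],[-0.202,0.464,0.6],0]

```text
time: 21.95
eef_pos: [444.3, -304.6, 82.3]
orientation: [-179.9, 0.1, -3.2]
wrist_force: [0.7, 1.0, 1.0]
width: 0.998
gripper_force: 0.0
```

Emit:
play_rows:
  targets:
    - [[0,0,0],[0,0,0],0]
    - [[0,0,0],[0,0,0],0]

```text
time: 22.15
eef_pos: [445.6, -306.0, 85.3]
orientation: [180.0, -0.0, -3.2]
wrist_force: [0.7, 0.1, 0.5]
width: 0.995
gripper_force: 0.0
```

```bash
python3 to.py 444.5 -309.3 4 -3
```

```text
[ 445.6 -306.    85.3] [180.   -0.   -3.2] shift [-0.005  0.016  0.406] turn [ 0.    -0.    -0.001]
```

Emit:
play_rows:
  targets:
    - [[0,0,0],[-0.005,0.016,0.2],0]
    - [[0,0,0],[-0.005,0.016,0.37],0]
    - [[0,0,0],[-0.005,0.016,0.406],0]
    - [[0,0,0],[-0.005,0.016,0.406],0.5]
    - [[0,0,0],[-0.005,0.016,0.406],1]

```text
time: 22.65
eef_pos: [445.4, -310.4, 5.5]
orientation: [179.9, -0.2, -3.2]
wrist_force: [0.1, -0.9, -0.6]
width: 0.687
gripper_force: 0.0
```

Emit:
play_rows:
  targets:
    - [[0,0,0],[0,0,0],1]
    - [[0,0,0],[0,0,0],1]
    - [[0,0,0],[0,0,0],1]
    - [[0,0,0],[0,0,0],1]
    - [[0,0,0],[0,0,0],1]

```text
time: 23.15
eef_pos: [445.0, -310.1, 5.0]
orientation: [180.0, -0.2, -3.2]
wrist_force: [-0.2, 1.0, 8.8]
width: 0.317
gripper_force: 59.5
```

Emit:
play_rows:
  targets:
    - [[0,0,0],[0,0,-0.1],1]
    - [[0,0,0],[0,0,-0.3],1]
    - [[0,0,0],[0,0,-0.55],1]
    - [[0,0,0],[0,0,-0.8],1]
    - [[0,0,0],[0,0,-1],1]

```text
time: 23.65
eef_pos: [443.8, -309.9, 206.2]
orientation: [180.0, -0.1, -3.3]
wrist_force: [1.3, -0.4, -0.7]
width: 0.313
gripper_force: 59.0
```

Emit:
play_rows:
  targets:
    - [[0,0,0],[0.04,-0.2,-0.02],1]
    - [[0,0,0],[0.08,-0.4,-0.04],1]
    - [[0,0,0],[0.12,-0.6,-0.04],1]
    - [[0,0,0],[0.16,-0.8,-0.04],1]
    - [[0,0,0],[0.16,-0.8,-0.04],1]

```text
time: 24.15
eef_pos: [486.3, -144.9, 211.0]
orientation: [-179.8, 0.0, -2.7]
wrist_force: [-0.4, -0.7, -0.5]
width: 0.311
gripper_force: 59.1
```

Emit:
play_rows:
  targets:
    - [[0,0,-0.045],[0.04,-0.2,0],1]
    - [[0,0,-0.097],[0.08,-0.4,0],1]
    - [[0,0,-0.097],[0.12,-0.6,0],1]
    - [[0,0,-0.097],[0.16,-0.8,0],1]
    - [[0,0,-0.097],[0.16,-0.8,0],1]

```text
time: 24.65
eef_pos: [526.7, 12.5, 211.1]
orientation: [-179.9, -0.0, 14.8]
wrist_force: [0.3, -0.2, -1.0]
width: 0.318
gripper_force: 59.3
```

```bash
python3 to.py 549.8 158.2 165 14.5
```

```text
[526.7  12.5 211.1] [-179.9   -0.    14.8] shift [ 0.297 -0.674  0.232] turn [-0.001 -0.     0.001]
```

Emit:
play_rows:
  targets:
    - [[0,0,0],[0.1,-0.22,0],1]
    - [[0,0,0],[0.2,-0.44,0],1]
    - [[0,0,0],[0.297,-0.674,0],1]
    - [[0,0,0],[0.297,-0.674,0.2],1]
    - [[0,0,0],[0.297,-0.674,0.23],1]

```text
time: 25.15
eef_pos: [547.5, 152.5, 162.2]
orientation: [179.9, 0.4, 14.4]
wrist_force: [-1.4, -0.6, -1.5]
width: 0.316
gripper_force: 59.3
```

Emit:
play_rows:
  targets:
    - [[0,0,0],[0,0,0],1]
    - [[0,0,0],[0,0,0],1]
    - [[0,0,0],[0,0,0],1]

```text
time: 25.45
eef_pos: [551.3, 150.3, 167.0]
orientation: [-180.0, -0.2, 14.1]
wrist_force: [-0.3, 0.7, -1.0]
width: 0.315
gripper_force: 59.3
```

```bash
python3 to.py 549.8 158.2 99 14.5
```

```text
[551.3 150.3 167. ] [-180.    -0.2   14.1] shift [ 0.001 -0.04   0.34 ] turn [-0.    -0.001 -0.002]
```

Emit:
play_rows:
  targets:
    - [[0,0,0],[0,-0.04,0.1],1]
    - [[0,0,0],[0,-0.04,0.2],1]
    - [[0,0,0],[0,-0.04,0.29],1]
    - [[0,0,0],[0,-0.04,0.33],1]
    - [[0,0,0],[0,-0.04,0.33],1]

```text
time: 25.95
eef_pos: [548.2, 158.8, 99.3]
orientation: [180.0, 0.0, 14.2]
wrist_force: [-0.1, 0.1, -0.7]
width: 0.317
gripper_force: 59.4
```

Emit:
play_rows:
  targets:
    - [[0,0,0],[0,0,0],0.58]
    - [[0,0,0],[0,0,0],0.58]
    - [[0,0,0],[0,0,0],0.55]
    - [[0,0,0],[0,0,-0.1],0.5]
    - [[0,0,0],[0,0,-0.3],0.5]

```text
time: 26.45
eef_pos: [546.5, 159.1, 158.2]
orientation: [179.9, 0.3, 14.2]
wrist_force: [0.9, 0.4, 0.3]
width: 0.502
gripper_force: 0.0
```

Emit:
play_rows:
  targets:
    - [[0,0,0],[0,0,-0.2],0.3]
    - [[0,0,0],[-0.1,0.2,-0.25],0]
    - [[0,0,0],[-0.18,0.43,-0.25],0]
    - [[0,0,0],[-0.26,0.65,-0.25],0]
    - [[0,0,0],[-0.34,0.88,-0.25],0]

```text
time: 26.95
eef_pos: [525.5, -29.1, 210.2]
orientation: [-180.0, -0.1, 14.3]
wrist_force: [1.3, 0.1, 0.2]
width: 0.996
gripper_force: 0.0
```

Emit:
play_rows:
  targets:
    - [[0,0,0],[-0.08,0.23,0],0]
    - [[0,0,0],[-0.16,0.46,0],0]
    - [[0,0,0],[-0.24,0.69,0],0]
    - [[0,0,0],[-0.32,0.92,0],0]
    - [[0,0,0],[-0.36,1,0],0]

```text
time: 27.45
eef_pos: [503.6, -245.4, 210.6]
orientation: [179.8, -0.1, 13.9]
wrist_force: [0.2, -0.1, 0.3]
width: 0.998
gripper_force: 0.0
```

Emit:
play_rows:
  targets:
    - [[0,0,-0.045],[-0.05,0.2,0],0]
    - [[0,0,-0.09],[-0.1,0.4,0],0]
    - [[0,0,-0.152],[-0.15,0.5,0],0]
    - [[0,0,-0.152],[-0.15,0.5,0],0]
    - [[0,0,-0.152],[-0.15,0.5,0],0]

```text
time: 27.95
eef_pos: [500.0, -345.1, 209.8]
orientation: [180.0, -0.0, 41.5]
wrist_force: [-0.5, 0.8, 0.3]
width: 0.999
gripper_force: 0.0
```

```bash
python3 to.py 476 -444 90 41.5;  python3 - <<'E'
from h import *
a=snap('scene','s5');w=snap('wrist','w5')
cv2.imwrite('pics/c5.png',np.hstack([cv2.resize(a['image'][170:270,230:390],(400,300)),cv2.resize(w['image'],(400,300))])[:,:,::-1])
E
```

```text
[ 500.  -345.1  209.8] [180.   -0.   41.5] shift [-0.418  0.291  0.599] turn [ 0. -0. -0.]
```

View pics/c5.png

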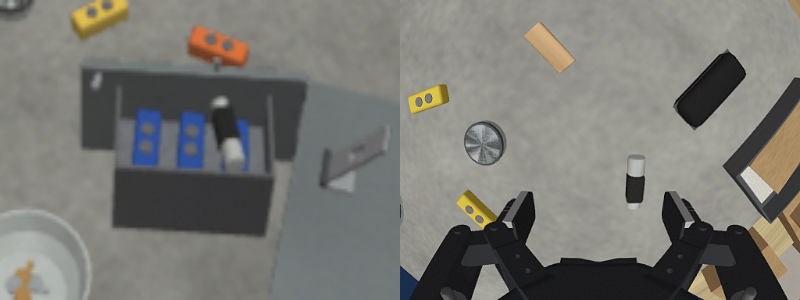

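Left panel: torch 1 rests on the remotes at (228,132). Right panel: torch 2 at (636,181).

```bash
python3 - <<'E'
from h import *
d=load('w5')
print(wray(d,np.array([[236,156],[234,207]])*1.28,26).round(1))
d=load('s5');P=cloud(d);Q=Ro.from_euler('z',75.5,degrees=True)
L=Q.apply((P-np.array([557.3,129.2,65])).reshape(-1,3)).reshape(P.shape)
k=(d['depth']>0)&(abs(L[...,0])<97)&(abs(L[...,1])<58)&(L[...,2]>34)&(L[...,2]<75)
print(np.percentile(L[k],[2,50,98],axis=0).round(),rect(L[k]))
E
```

```text
[[ 512.2 -411.    26. ]
 [ 446.5 -472.5   26. ]]
[[-92. -56.  35.]
 [-30. -46.  53.]
 [ 95.  43.  74.]] [  0.9  -1.3 193.7 115.2  -1.1]
```

Emit:
play_rows:
  targets:
    - [[0,0,0],[-0.2,0.14,0],0]
    - [[0,0,0],[-0.4,0.28,0.02],0]
    - [[0,0,0],[-0.418,0.291,0.2],0]
    - [[0,0,0],[-0.418,0.291,0.45],0]
    - [[0,0,0],[-0.418,0.291,0.6],0]

```text
time: 28.55
eef_pos: [476.2, -440.9, 86.2]
orientation: [-179.8, 0.0, 41.6]
wrist_force: [-0.1, -0.1, -0.2]
width: 1.0
gripper_force: 0.0
```

Emit:
play_rows:
  targets:
    - [[0,0,0],[0,0,0],0]
    - [[0,0,0],[0,0,0],0]

```text
time: 28.75
eef_pos: [477.3, -442.6, 89.9]
orientation: [180.0, 0.0, 41.6]
wrist_force: [0.6, -0.7, 0.6]
width: 1.001
gripper_force: 0.0
```

```bash
python3 to.py 475.5 -444 4 41.5
```

```text
[ 477.3 -442.6   89.9] [180.    0.   41.6] shift [-0.011 -0.001  0.429] turn [0.    0.    0.001]
```

Emit:
play_rows:
  targets:
    - [[0,0,0],[-0.011,0,0.2],0]
    - [[0,0,0],[-0.011,0,0.39],0]
    - [[0,0,0],[-0.011,0,0.429],0]
    - [[0,0,0],[-0.011,0,0.429],0.5]
    - [[0,0,0],[-0.011,0,0.429],1]

```text
time: 29.25
eef_pos: [476.4, -445.7, 6.2]
orientation: [179.8, -0.0, 41.6]
wrist_force: [-0.9, -0.6, 0.5]
width: 0.694
gripper_force: 0.0
```

Emit:
play_rows:
  targets:
    - [[0,0,0],[0,0,0],1]
    - [[0,0,0],[0,0,0],1]
    - [[0,0,0],[0,0,0],1]
    - [[0,0,0],[0,0,0],1]
    - [[0,0,0],[0,0,0],1]

```text
time: 29.75
eef_pos: [476.1, -445.3, 5.5]
orientation: [179.8, -0.1, 41.6]
wrist_force: [-0.1, 0.8, 6.4]
width: 0.318
gripper_force: 61.0
```

Emit:
play_rows:
  targets:
    - [[0,0,0],[0,0,-0.1],1]
    - [[0,0,0],[0,0,-0.3],1]
    - [[0,0,0],[0,0,-0.55],1]
    - [[0,0,0],[0,0,-0.8],1]
    - [[0,0,0],[0,0,-1],1]

```text
time: 30.25
eef_pos: [474.8, -444.9, 207.9]
orientation: [179.8, -0.0, 41.5]
wrist_force: [-1.0, -0.3, -0.5]
width: 0.317
gripper_force: 60.0
```

Emit:
play_rows:
  targets:
    - [[0,0,0],[0.15,-0.12,-0.02],1]
    - [[0,0,0],[0.34,-0.27,-0.04],1]
    - [[0,0,0],[0.53,-0.42,-0.04],1]
    - [[0,0,0],[0.72,-0.57,-0.04],1]
    - [[0,0,0],[0.91,-0.73,-0.04],1]

```text
time: 30.75
eef_pos: [514.0, -212.6, 212.8]
orientation: [180.0, -0.1, 41.5]
wrist_force: [0.9, 0.0, -1.3]
width: 0.314
gripper_force: 60.0
```

Emit:
play_rows:
  targets:
    - [[0,0,0.04],[0.16,-0.13,0],1]
    - [[0,0,0.08],[0.32,-0.26,0],1]
    - [[0,0,0.12],[0.48,-0.39,0],1]
    - [[0,0,0.15],[0.64,-0.52,0],1]
    - [[0,0,0.15],[0.7,-0.57,0],1]

```text
time: 31.25
eef_pos: [543.4, -31.1, 212.1]
orientation: [-179.9, -0.0, 14.8]
wrist_force: [-0.2, -0.5, -0.7]
width: 0.316
gripper_force: 59.9
```

Emit:
play_rows:
  targets:
    - [[0,0,0],[0,0,0],1]
    - [[0,0,0],[0,0,0],1]

```text
time: 31.45
eef_pos: [542.8, -37.2, 212.2]
orientation: [180.0, -0.0, 14.6]
wrist_force: [0.5, -0.9, -1.8]
width: 0.317
gripper_force: 59.9
```

```bash
python3 to.py 565 100 165 14.5
```

```text
[542.8 -37.2 212.2] [180.   -0.   14.6] shift [ 0.28  -0.636  0.236] turn [ 0.    -0.     0.001]
```

Emit:
play_rows:
  targets:
    - [[0,0,0],[0.1,-0.22,0],1]
    - [[0,0,0],[0.2,-0.44,0],1]
    - [[0,0,0],[0.28,-0.636,0],1]
    - [[0,0,0],[0.28,-0.636,0.2],1]
    - [[0,0,0],[0.28,-0.636,0.236],1]

```text
time: 31.95
eef_pos: [563.1, 100.0, 161.5]
orientation: [180.0, 0.3, 14.6]
wrist_force: [-1.1, -0.1, -1.9]
width: 0.314
gripper_force: 59.8
```

Emit:
play_rows:
  targets:
    - [[0,0,0],[0,0,0],1]
    - [[0,0,0],[0,0,0],1]
    - [[0,0,0],[0,0,0],1]

```text
time: 32.25
eef_pos: [566.4, 99.4, 165.9]
orientation: [180.0, -0.1, 14.4]
wrist_force: [0.5, 0.4, -2.0]
width: 0.313
gripper_force: 59.8
```

```bash
python3 to.py 565 100 99 14.5
```

```text
[566.4  99.4 165.9] [ 1.80e+02 -1.00e-01  1.44e+01] shift [-0.007 -0.005  0.335] turn [ 0.    -0.001 -0.   ]
```

Emit:
play_rows:
  targets:
    - [[0,0,0],[-0.007,-0.005,0.1],1]
    - [[0,0,0],[-0.007,-0.005,0.2],1]
    - [[0,0,0],[-0.007,-0.005,0.29],1]
    - [[0,0,0],[-0.007,-0.005,0.33],1]
    - [[0,0,0],[-0.007,-0.005,0.33],1]

```text
time: 32.75
eef_pos: [563.8, 101.2, 98.3]
orientation: [180.0, 0.0, 14.6]
wrist_force: [-0.0, -0.4, -1.4]
width: 0.312
gripper_force: 59.9
```

Emit:
play_rows:
  targets:
    - [[0,0,0],[0,0,0],0.58]
    - [[0,0,0],[0,0,0],0.58]
    - [[0,0,0],[0,0,0],0.55]
    - [[0,0,0],[0,0,-0.1],0.5]
    - [[0,0,0],[0,0,-0.3],0.5]

```text
time: 33.25
eef_pos: [561.8, 101.6, 157.1]
orientation: [180.0, 0.3, 14.6]
wrist_force: [1.1, -0.1, 0.3]
width: 0.497
gripper_force: 0.0
```

Emit:
play_rows:
  targets:
    - [[0,0,0],[0,0,-0.2],0.5]
    - [[0,0,0],[0,0,-0.3],0.5]
    - [[0,0,0],[-0.2,0,-0.3],0.8]
    - [[0,0,0],[-0.4,0,-0.3],1]
    - [[0,0,0],[-0.6,0,-0.3],1]

```text
time: 33.75
eef_pos: [446.4, 70.9, 218.4]
orientation: [-180.0, -0.0, 14.6]
wrist_force: [-0.4, 0.0, 0.2]
width: 0.005
gripper_force: 0.0
```

Emit:
play_rows:
  targets:
    - [[0,0,0],[0,0,0],1]
    - [[0,0,0],[0,0,0],1]

```text
time: 33.95
eef_pos: [447.6, 72.0, 219.1]
orientation: [-179.9, -0.1, 14.6]
wrist_force: [0.0, 0.6, 0.6]
width: 0.001
gripper_force: 0.0
```

```bash
python3 to.py 453 71 105 14.5;  python3 - <<'E'
from h import *
a=snap('scene','s6');w=snap('side','d6')
cv2.imwrite('pics/c6.png',np.hstack([cv2.resize(a['image'][170:270,230:390],(400,300)),cv2.resize(w['image'][100:240,150:310],(400,300))])[:,:,::-1])
E
```

```text
[447.6  72.  219.1] [-1.799e+02 -1.000e-01  1.460e+01] shift [0.024 0.013 0.57 ] turn [-0.001 -0.001  0.001]
```

View pics/c6.png

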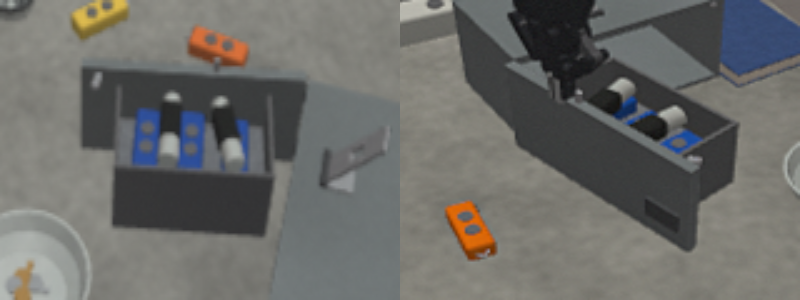

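Both torches lie on the remotes inside the bin (left panel at (170,130) and (228,132)). Now to shut the door.

Emit:
play_rows:
  targets:
    - [[0,0,0],[0.02,0.01,0.2],1]
    - [[0,0,0],[0.02,0.013,0.4],1]
    - [[0,0,0],[0.02,0.013,0.57],1]
    - [[0,0,0],[0.02,0.013,0.57],1]
    - [[0,0,0],[0.02,0.013,0.57],1]

```text
time: 34.55
eef_pos: [453.0, 69.2, 104.4]
orientation: [179.9, 0.0, 14.5]
wrist_force: [0.6, 0.2, 0.6]
width: -0.001
gripper_force: 0.0
```

```bash
python3 to.py 483.5 79.5 105 14.5
```

```text
[453.   69.2 104.4] [179.9   0.   14.5] shift [ 0.16  -0.012 -0.003] turn [0.001 0.    0.   ]
```

Emit:
play_rows:
  targets:
    - [[0,0,0],[0.08,-0.01,0],1]
    - [[0,0,0],[0.13,-0.012,0],1]
    - [[0,0,0],[0.16,-0.012,0],1]
    - [[0,0,0],[0.16,-0.012,0],1]

```text
time: 34.95
eef_pos: [483.9, 80.8, 105.3]
orientation: [180.0, -0.1, 14.6]
wrist_force: [0.4, 0.2, 0.2]
width: -0.004
gripper_force: 0.0
```

Emit:
play_rows:
  targets:
    - [[0,0,-0.022],[0.063,0.008,0],1]
    - [[0,0,-0.044],[0.127,0.011,0],1]
    - [[0,0,-0.067],[0.19,0.01,0],1]
    - [[0,0,-0.089],[0.254,0.004,0],1]
    - [[0,0,-0.111],[0.316,-0.006,0],1]

```text
time: 35.45
eef_pos: [542.5, 96.8, 104.3]
orientation: [-180.0, 0.1, 34.7]
wrist_force: [-1.6, -0.6, 0.4]
width: -0.002
gripper_force: 0.0
```

```bash
python3 - <<'E'
from h import *
s=env.state();print(s['eef_pos'],s['orientation'],s['wrist_force'])
d=snap('scene','s7');P=cloud(d)
K=(d['depth']>0)&(abs(P[...,2]-148)<4)&(P[...,1]<262)&(P[...,1]>-60)&(P[...,0]>440)&(P[...,0]<780)
S=P[K];print(rect(S),len(S))
E
```

```text
[542.50760005  96.83698955 104.32333574] [-1.79959085e+02  1.09901426e-01  3.46993544e+01] [-1.64718977 -0.61032137  0.43577245]
[537.7 130.  303.5  43.5 -57.7] 331
```

Emit:
play_rows:
  targets:
    - [[0,0,-0.022],[0.063,0.008,0],1]
    - [[0,0,-0.044],[0.127,0.011,0],1]
    - [[0,0,-0.067],[0.19,0.01,0],1]
    - [[0,0,-0.089],[0.254,0.004,0],1]
    - [[0,0,-0.111],[0.316,-0.006,0],1]

```text
time: 36.0
eef_pos: [593.8, 133.4, 104.3]
orientation: [-180.0, 0.1, 54.6]
wrist_force: [-1.6, -1.0, -0.9]
width: -0.004
gripper_force: 0.0
```

Emit:
play_rows:
  targets:
    - [[0,0,-0.022],[0.063,0.008,0],1]
    - [[0,0,-0.044],[0.127,0.011,0],1]
    - [[0,0,-0.067],[0.19,0.01,0],1]
    - [[0,0,-0.089],[0.254,0.004,0],1]
    - [[0,0,-0.111],[0.316,-0.006,0],1]

```text
time: 36.5
eef_pos: [629.7, 185.5, 104.3]
orientation: [-180.0, 0.1, 74.6]
wrist_force: [-1.1, -1.4, 0.5]
width: -0.001
gripper_force: 0.0
```

Emit:
play_rows:
  targets:
    - [[0,0,0],[0,0,0],1]
    - [[0,0,0],[0,0,0],1]

```text
time: 36.7
eef_pos: [629.9, 186.1, 104.5]
orientation: [180.0, 0.0, 74.4]
wrist_force: [0.4, -0.6, -0.1]
width: -0.001
gripper_force: 0.0
```

```bash
python3 - <<'E'
from h import *
s=env.state();print(s['eef_pos'],s['orientation'],s['wrist_force'])
d=snap('scene','s8')
cv2.imwrite('pics/c8.png',cv2.resize(d['image'][130:290,230:430],(800,600))[:,:,::-1])
E
python3 to.py 645 246 105 94.5
```

```text
[629.92128612 186.10562464 104.45083788] [1.79998702e+02 1.54033465e-02 7.44155716e+01] [ 0.41063577 -0.55541039 -0.1070808 ]
[629.9 185.7 104.5] [180.    0.   74.4] shift [ 0.311 -0.008 -0.003] turn [-0.     0.    -0.112]
```

View pics/c8.png

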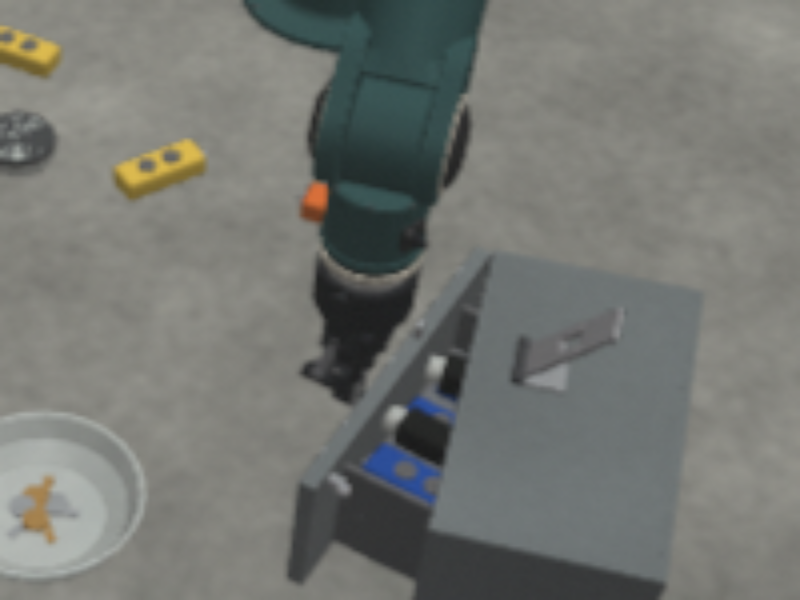

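The door is about 20° from shut with the items still in the bin (staple at (345,485)); the hasp stands back at (570,345). Continuing.

Emit:
play_rows:
  targets:
    - [[0,0,-0.022],[0.063,0.008,0],1]
    - [[0,0,-0.044],[0.127,0.011,0],1]
    - [[0,0,-0.067],[0.19,0.01,0],1]
    - [[0,0,-0.089],[0.254,0.004,0],1]
    - [[0,0,-0.111],[0.3,-0.006,0],1]

```text
time: 37.25
eef_pos: [645.9, 240.3, 104.4]
orientation: [180.0, 0.3, 94.5]
wrist_force: [1.1, -8.4, 0.5]
width: 0.0
gripper_force: 0.0
```

Emit:
play_rows:
  targets:
    - [[0,0,0],[0.02,0,0],1]
    - [[0,0,0],[0.035,0,0],1]
    - [[0,0,0],[0.05,0,0],1]
    - [[0,0,0],[0.05,0,0],1]

```text
time: 37.65
eef_pos: [645.4, 243.9, 104.4]
orientation: [-179.9, 0.6, 94.0]
wrist_force: [0.1, -17.2, 3.3]
width: -0.0
gripper_force: 0.0
```

Emit:
play_rows:
  targets:
    - [[0,0,0],[0.02,0,0],1]
    - [[0,0,0],[0.04,0,0],1]
    - [[0,0,0],[0.04,0,0],1]
    - [[0,0,0],[0.04,0,0],1]

```text
time: 38.05
eef_pos: [645.3, 243.9, 104.4]
orientation: [-179.8, 1.1, 93.7]
wrist_force: [-3.9, -30.6, 7.8]
width: 0.001
gripper_force: 0.0
```

```bash
python3 - <<'E'
from h import *
d=snap('scene','s9');P=cloud(d)
cv2.imwrite('pics/c9.png',cv2.resize(d['image'][160:320,260:440],(675,600))[:,:,::-1])
K=(d['depth']>0)&(P[...,2]>144)&(P[...,2]<152)&(P[...,1]<262)&(P[...,1]>150)&(P[...,0]>440)&(P[...,0]<800)
# front edge of door top per x
S=P[K]
for x in range(450,800,40):
    q=S[(S[:,0]>=x)&(S[:,0]<x+40)]
    if len(q)>3: print(x,len(q),np.percentile(q[:,1],[5,50,95]).round(1))
E
```

```text
(no output)
```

View pics/c9.png

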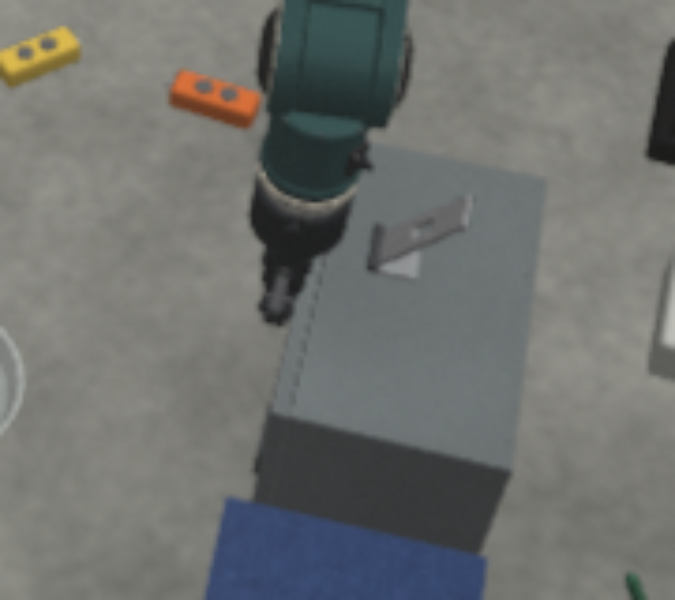

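Shut: no motion under 30 N, the hasp is still back (420,230), and the door is flush. Retreating, then going behind the hasp.

Emit:
play_rows:
  targets:
    - [[0,0,0],[-0.15,0,0],1]
    - [[0,0,0],[-0.35,0,0],1]
    - [[0,0,0],[-0.35,0,-0.25],1]
    - [[0,0,0],[-0.35,0,-0.5],1]
    - [[0,0,0],[-0.35,0,-0.75],1]

```text
time: 38.6
eef_pos: [648.7, 191.5, 256.0]
orientation: [-180.0, 0.0, 94.3]
wrist_force: [1.1, -0.2, -0.1]
width: -0.002
gripper_force: 0.0
```

Emit:
play_rows:
  targets:
    - [[0,0,0],[0,0,-0.23],1]
    - [[0,0,0],[0,-0.2,-0.23],1]
    - [[0,0,0],[0,-0.3,-0.23],1]
    - [[0,0,0],[0,-0.3,-0.23],1]

```text
time: 39.0
eef_pos: [587.1, 187.7, 301.2]
orientation: [-180.0, -0.1, 94.4]
wrist_force: [0.3, -0.2, 0.4]
width: 0.0
gripper_force: 0.0
```

```bash
python3 to.py 577 410 300 94.5
```

```text
[587.1 187.7 301.2] [-1.80e+02 -1.00e-01  9.44e+01] shift [1.112 0.036 0.008] turn [-0.    -0.001 -0.   ]
```

Emit:
play_rows:
  targets:
    - [[0,0,0],[0.25,0.01,0],1]
    - [[0,0,0],[0.5,0.02,0],1]
    - [[0,0,0],[0.75,0.03,0],1]
    - [[0,0,0],[1,0.036,0],1]
    - [[0,0,0],[1,0.036,0],1]

```text
time: 39.5
eef_pos: [577.3, 397.6, 298.3]
orientation: [-179.9, -0.2, 95.1]
wrist_force: [-0.4, 0.7, -0.4]
width: -0.005
gripper_force: 0.0
```

Emit:
play_rows:
  targets:
    - [[0,0,0],[0.11,0,0],1]
    - [[0,0,0],[0.11,0,0.2],1]
    - [[0,0,0],[0.11,0,0.4],1]
    - [[0,0,0],[0.11,0,0.5],1]
    - [[0,0,0],[0.11,0,0.5],1]

```text
time: 40.0
eef_pos: [577.6, 408.2, 195.8]
orientation: [-179.7, 0.3, 94.4]
wrist_force: [0.2, 0.5, -0.4]
width: 0.0
gripper_force: 0.0
```

```bash
python3 to.py 580 300 200 94.5
```

```text
[577.6 408.2 195.8] [-179.7    0.3   94.4] shift [-0.54  -0.03  -0.018] turn [-0.002  0.001 -0.   ]
```

Emit:
play_rows:
  targets:
    - [[0,0,0],[-0.1,0,0],1]
    - [[0,0,0],[-0.2,0,0],1]
    - [[0,0,0],[-0.3,0,0],1]
    - [[0,0,0],[-0.38,0,0],1]
    - [[0,0,0],[-0.46,0,0],1]

```text
time: 40.5
eef_pos: [589.5, 318.8, 207.6]
orientation: [179.5, -0.4, 94.5]
wrist_force: [0.9, 3.3, 2.3]
width: -0.0
gripper_force: 1.2
```

Emit:
play_rows:
  targets:
    - [[0,0,0],[-0.07,0,0],1]
    - [[0,0,0],[-0.14,0,0],1]
    - [[0,0,0],[-0.21,0,0],1]
    - [[0,0,0],[-0.28,0,0],1]
    - [[0,0,0],[-0.33,0,0],1]

```text
time: 41.0
eef_pos: [591.6, 250.1, 199.9]
orientation: [-180.0, 0.1, 94.4]
wrist_force: [0.1, 1.0, 0.0]
width: 0.002
gripper_force: 0.3
```

```bash
python3 - <<'E'
from h import *
d=snap('scene','s10');s=env.state();print(s['eef_pos'],s['wrist_force'])
cv2.imwrite('pics/c10.png',cv2.resize(d['image'][160:280,300:440],(700,600))[:,:,::-1])
E
```

```text
[592.00512605 248.24946119 200.02219788] [-1.36580204 -1.78736103 -0.27852132]
```

View pics/c10.png

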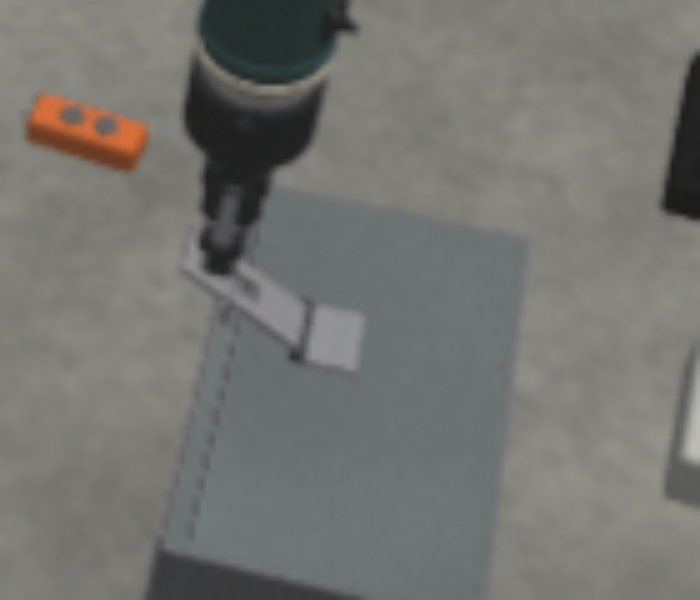

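The strap (190,255)-(300,340) now leans forward with the finger on its end. Pressing down next.

Emit:
play_rows:
  targets:
    - [[0,0,0],[-0.08,-0.02,0],1]
    - [[0,0,0],[-0.08,-0.03,0.06],1]
    - [[0,0,0],[-0.08,-0.03,0.12],1]
    - [[0,0,0],[-0.08,-0.03,0.17],1]
    - [[0,0,0],[-0.08,-0.03,0.2],1]

```text
time: 41.55
eef_pos: [586.0, 236.4, 158.3]
orientation: [-179.9, 0.1, 94.6]
wrist_force: [0.1, -0.9, 1.5]
width: 0.002
gripper_force: 0.3
```

Emit:
play_rows:
  targets:
    - [[0,0,0],[0,0,0.015],1]
    - [[0,0,0],[0,0,0.03],1]
    - [[0,0,0],[0,0,0.04],1]
    - [[0,0,0],[0,0,0.04],1]

```text
time: 41.95
eef_pos: [586.3, 236.3, 156.5]
orientation: [-179.9, -0.1, 94.5]
wrist_force: [-12.3, -4.3, 28.5]
width: -0.004
gripper_force: 14.4
```

Emit:
play_rows:
  targets:
    - [[0,0,0],[0,0,-0.1],1]
    - [[0,0,0],[0,0,-0.3],1]
    - [[0,0,0],[0,0,-0.5],1]
    - [[0,0,0],[-0.25,0,-0.5],1]
    - [[0,0,0],[-0.5,0,-0.5],1]

```text
time: 42.45
eef_pos: [595.3, 137.7, 253.5]
orientation: [179.8, -0.1, 94.8]
wrist_force: [0.1, -0.9, 0.1]
width: 0.005
gripper_force: 0.0
```

Emit:
play_rows:
  targets:
    - [[0,0,0],[-0.25,-0.1,0],1]
    - [[0,0,0],[-0.5,-0.2,0],1]
    - [[0,0,0],[-0.5,-0.2,0],1]
    - [[0,0,0],[-0.5,-0.2,0],1]

```text
time: 42.85
eef_pos: [562.6, 31.7, 252.6]
orientation: [180.0, -0.0, 94.3]
wrist_force: [0.5, 0.7, -0.4]
width: 0.001
gripper_force: 0.0
```

```bash
python3 - <<'E'
from h import *
d=snap('scene','s11');e=snap('side','d11')
cv2.imwrite('pics/c11.png',np.hstack([cv2.resize(d['image'][170:290,300:440],(400,343)),cv2.resize(e['image'][80:200,160:300],(400,343))])[:,:,::-1])
for q in(d,e):
    P=cloud(q);k=(q['depth']>0)&(P[...,0]>565)&(P[...,0]<600)&(P[...,1]>205)&(P[...,1]<300)&(P[...,2]>120)&(P[...,2]<250)
    S=P[k]
    for y in range(205,300,15):
        t=S[(S[:,1]>=y)&(S[:,1]<y+15)]
        if len(t)>2: print(y,len(t),np.percentile(t[:,2],[50,90]).round(1))
E
```

```text
205 12 [155.6 157.6]
220 32 [157.2 159.6]
235 33 [156.2 158.7]
250 35 [156.5 162.4]
265 39 [156.3 159.5]
280 48 [155.3 158.9]
295 14 [155.2 158.8]
205 25 [155.9 157.8]
220 34 [156.2 157.4]
235 35 [155.8 157.7]
250 72 [147.2 158. ]
265 34 [155.5 157.6]
280 38 [156.6 157.6]
295 13 [155.8 157.4]
```

View pics/c11.png

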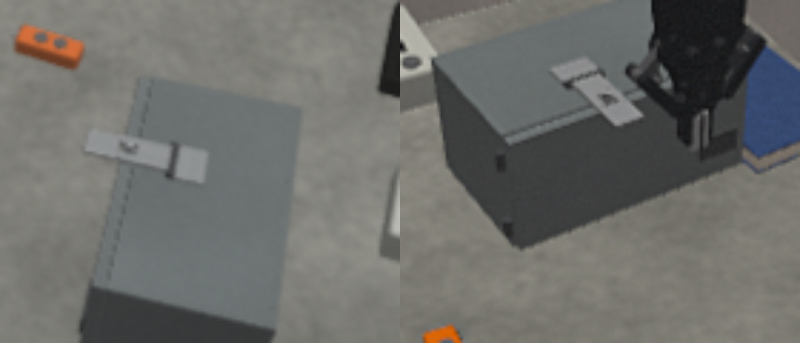

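The door is flush, and the hasp is flat (z about 156 along its whole length) with the staple through the slot at (128,147). Handing in.

```bash
python3 -c "
from rig import env
print(env.sign_off())"
```

```text
the job is handed in; nothing more can be done
None
```

The job is handed in; I saw no verdict, but all three gate remotes and both torches went into the door bin, and at the end the door was flush and the hasp flat over the staple.

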